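Square up the row of swages on the tool shelf

TASK

Slide the three swage blocks on the low shelf into one tight, neat row: each with its back flat against the back rail, and all three closed up side by side towards the left end (seen from the robot), the first touching the end cheek. They are heavy for their size, so slide them along the board rather than lifting them, and leave the weight, the oil cup and the round swage where they stand.

Things in the scene. Friction and masses are not known exactly. Their poses are not given: they have to be found in the camera images.
- shelf: Fixed low tool shelf. Origin on the bench under its middle; x to the back, y to its left, z up. Board top z = 70 mm, x -100 to 100, y -180 to 185. Black iron back rail: inner face at x = 85 mm; black iron left cheek: inner face at y = 170 mm; both 15 mm thick, tops at z = 100 mm. Front and right end open. Turned up to 12 degrees on the bench.
- die_grey: Loose cast iron swage block, bright grey steel: 66 mm along own x, 60 mm wide (own y), 34 mm high, about 0.7 kg; flat upright sides; a 28 mm wide, 20 mm deep groove in its top along own x. Origin: centre of its underside. Stands on the shelf, x within 17 degrees of the shelf's x, clear of the others, rail and cheek. The three are alike but for colour, in any order.
- die_black: Loose cast iron swage block, near-black: 66 mm along own x, 60 mm wide (own y), 34 mm high, about 0.7 kg; flat upright sides; a 28 mm wide, 20 mm deep groove in its top along own x. Origin: centre of its underside. Stands on the shelf, x within 17 degrees of the shelf's x, clear of the others, rail and cheek. The three are alike but for colour, in any order.
- die_rust: Loose cast iron swage block, rust-brown: 66 mm along own x, 60 mm wide (own y), 34 mm high, about 0.7 kg; flat upright sides; a 28 mm wide, 20 mm deep groove in its top along own x. Origin: centre of its underside. Stands on the shelf, x within 17 degrees of the shelf's x, clear of the others, rail and cheek. The three are alike but for colour, in any order.
- weight: Bystander on the bench left of the shelf: cast pig iron weight, round, 90 mm across, 95 mm high with its lifting loop. Origin: centre of its underside.
- oil_cup: Bystander on the bench right of the shelf: brass oil cup, 72 mm across, spout to 120 mm high and reaching 50 mm to its own +y, handle reaching 62 mm to its -y. Origin: centre of its underside.
- round_swage: Bystander on the bench left of the shelf, beyond the weight: squat round steel swage, 96 mm across, 50 mm high. Origin: centre of its underside.
Not all that is in view belongs to the job. There is more than one size of the die_black; the job needs the larger. What is shaped like the die_grey but turquoise is not meant.

How it is judged:
By the outcome, as a careful person would: the job done as asked, in the order asked, and still so for the second after the job is handed in, with the robot touching nothing.
It also fails if it takes over 61 s, if anything falls off the work surface, if the arm or the gripper's body presses on something with over 40 N, if the wrist force passes 120 N, or if a joint passes its speed limit or range.

ROBOT

A 7-joint arm with a two-finger parallel gripper is mounted at the origin on the work surface. World frame = base frame: x ahead of the robot, y to its left, z up, the work surface at z = 0. Lengths are in m, angles in rad, forces in N, time in s.
With the tool pointing down it reaches from about 0.4 to 0.875 m from the base axis. Payload 6.5 kg.
Tool frame: the origin (TCP) lies at the centre of the arm's flange, where the gripper is bolted on; the fingertips stand 173 mm ahead of it and the grasp point (between the pads) lies 155 mm ahead of it; z points along the fingers, x is the direction in which the jaws open and shut, and the axes are right-handed (so a half turn about z gives the same grasp; the last joint's range is limited). The gripper opens to 85 mm and grips with 20 to 120 N. Pads are 22 mm wide; open, the fingers measure 114 mm over their backs; the gripper's body (76 mm by 85 mm) begins 54 mm behind the grasp point. The pads swing forward as they close: fully open they stand 13 mm farther back than shut.
Start: joints at [1.071, 0.536, -0.004, 1.538, 0.003, 1.067, -0.071], TCP at [0.273, -0.59, 0.405] pointing down, gripper open.
Joint ranges: [-2.7, 2.7], [-0.37, 2.16], [-1.27, 1.26], [0.24, 2.4], [-1.31, 4.45], [0.19, 1.91], [-2.76, 2.76]. Speed limits (rad/s): [2.39, 2.39, 3.14, 3.14, 3.14, 3.14, 3.14].

INTERFACE

Orientations are given as a rotation vector (axis times angle).
In Python, from workcell import state, imaging, bot gives the robot as it stands. The module is installed in compiled form; this text tells all that it offers.
- The arm moves only by the tool send_rows, never from a script. Its argument "deltas" is a list of rows, each a list of 5 numbers: the shift along the tool's x, y, z in mm, then the turn about the tool's z in degrees, then the finger opening in mm, from 0 to 85.4. In form: [[tx, ty, tz, turn, gripper], ...]. A call has 1 to 12 rows; each row shifts and turns the commanded pose from where the row before left it, along the tool's axes as they then stand; what a row does not reach is not made up. A row lasts 1/12 s, in which the tool goes at most 41.7 mm and 7.16 degrees, less where a joint would pass 70% of its speed; a pose out of reach is approached as far as the arm can. A call with a gripper value outside its range is refused whole. The fingers move at their own pace and stop on an object; "force" is the grip in N (left out, the last holds). Time passes only in rows, so rows that do not move let the fingers close. It gives the time, the measured TCP pose, the force and the opening at its end, in the units of the state.
- state(): the state, without advancing time (a new reading comes with each control period).
- imaging.camera(name): name is "side" or "top" or "wrist"; returns (picture, depth): 480x640x3 uint8, blue, green, red; 480x640 float32, m along the optical axis (not along the pixel's ray), 0 where there is no reading.
- imaging.get_calibration(name): a dict with "fx", "fy", "cx", "cy" (pixels), "distortion" ([k1, k2, p1, p2, k3] as OpenCV has them; the pictures are not rectified), "rvec" (rotation vector, rad) and "tvec" (3), from world to camera coordinates, as OpenCV has them. Camera axes: x right, y down, z forward; pixel columns grow to the right and rows downward; lengths in m; the calibration is good to about 2 mm. A picture is of the moment at which its call begins: read the wrist's pose just before it. get_calibration takes no time and is no camera call; for the wrist camera it gives the pose at the moment of the call.
- bot.close_job(): hands the job in, once; it reports no verdict.
The state is a dict: "t": time; "qpos": joint angles; "qd": joint speeds; "joint_torque": joint torques, N m; "tcp_pos": TCP position; "tcp_rot": TCP orientation; "force": force on the tool from outside, world axes, zero at the start; "torque": the same for the moment, N m; "gripper_width": opening from 0.0 (shut) to 1.0 (fully open).
Only numpy, scipy, OpenCV 4.12 (cv2) and the standard library are available. Lean on these libraries where they do the work, as an engineer would, in place of code of your own. Each camera call takes 0.05 s, during which the arm holds its last target.

## Working session

There is one attempt and no reset: what is moved stays moved. The work goes in short steps, Python scripts to look and compute and a tool call to move; the robot and the scene stay as the last step left them, time stands still between calls to the robot, and variables do not carry over. Pictures are saved under pics/ and viewed, and the job is handed in when it is done.

Besides the shell and the picture viewer there is one more tool, called after "Call:" as name([rows], argument=value, ...), one row to a line, values as JSON. send_rows: Moves the arm, as the interface text tells. Its arguments: {"type":"object","properties":{"deltas":{"type":"array"},"force":{"type":"number"}},"required":["deltas"]}

```bash
mkdir -p pics
cat > h.py <<'E'
import numpy as np,cv2
from scipy.spatial.transform import Rotation as R
from workcell import state,imaging,bot
def grab(n):
    c=imaging.get_calibration(n); p,d=imaging.camera(n); np.savez('%s.npz'%n,p=p,d=d,**{k:np.array(v) for k,v in c.items()}); return p,d,c
def load(n):
    z=np.load('%s.npz'%n); return z['p'],z['d'],z
def K(c): return np.array([[c['fx'],0,c['cx']],[0,c['fy'],c['cy']],[0,0,1]],float)
def cloud(d,c):
    h,w=d.shape; u,v=np.meshgrid(np.arange(w),np.arange(h))
    n=cv2.undistortPoints(np.stack([u,v],-1).reshape(-1,1,2).astype(np.float64),K(c),np.array(c['distortion'],float)).reshape(h,w,2)
    P=np.dstack([n[...,0]*d,n[...,1]*d,d]); Rm=cv2.Rodrigues(np.array(c['rvec'],float))[0]
    return (P-np.array(c['tvec']).ravel())@Rm
def proj(X,c):
    return cv2.projectPoints(np.array(X,float).reshape(-1,1,3),np.array(c['rvec'],float),np.array(c['tvec'],float),K(c),np.array(c['distortion'],float))[0].reshape(-1,2)
E
python3 - <<'E'
from h import *
print(state())
for n in('top','side'):
    p,d,c=grab(n); cv2.imwrite('pics/%s0.png'%n,p); print(n,c,(d>0).mean())
E
```

```text
{'t': 0.0, 'qpos': array([ 1.07079862,  0.53717985, -0.00442255,  1.53886669,  0.00260326,
        1.06734625, -0.07124747]), 'qd': array([-2.59240190e-04,  5.51170792e-04, -7.26233181e-04,  4.17338833e-04,
        5.83143221e-04, -1.45740758e-03, -5.60658234e-05]), 'joint_torque': array([-7.05389812e-05, -5.83420694e+01,  1.04845393e+00, -2.59102982e+01,
        1.22612121e-02,  9.60964069e-03,  2.92133507e-05]), 'tcp_pos': array([ 0.27306134, -0.58949158,  0.40380664]), 'tcp_rot': array([-2.64675030e+00,  1.69086252e+00,  2.48781915e-03]), 'force': array([-0.43758632, -0.04605802, -0.49048409]), 'torque': array([0.02768664, 0.0449335 , 0.0109976 ]), 'gripper_width': 1.0004377658761427}
top {'fx': 444.65056723964466, 'fy': 444.65056723964466, 'cx': 312.0964411081722, 'cy': 238.01111622077812, 'distortion': array([-0.10971806,  0.        ,  0.        ,  0.        ,  0.        ]), 'rvec': array([ 2.21041937, -1.99982519,  0.2054304 ]), 'tvec': array([-0.05137172,  0.51854418,  0.87234968])} 0.9958528645833333
side {'fx': 442.30082713254046, 'fy': 442.30082713254046, 'cx': 316.46853003388554, 'cy': 235.92973909552234, 'distortion': array([-0.03399089,  0.        ,  0.        ,  0.        ,  0.        ]), 'rvec': array([ 0.16484337, -2.9091685 ,  1.06662564]), 'tvec': array([0.5103254 , 0.09988799, 0.95348936])} 0.9959505208333334
```

View pics/top0.png

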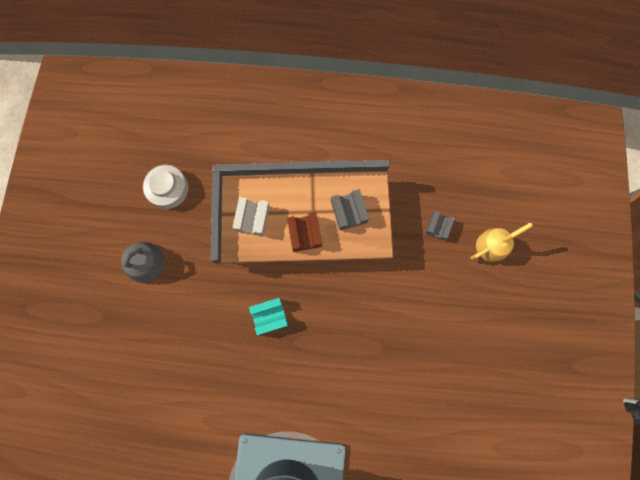

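View pics/side0.png

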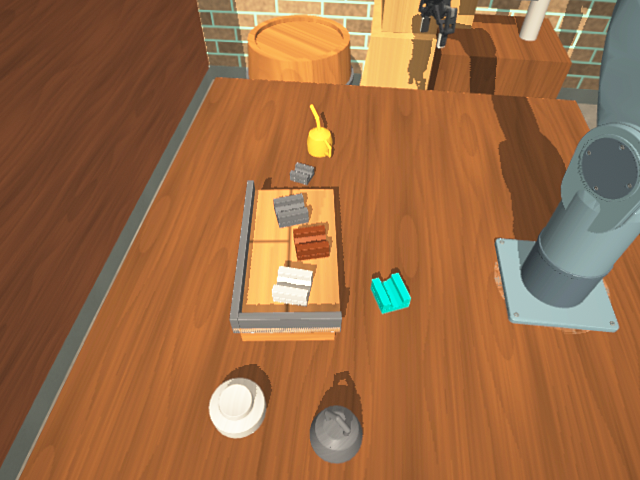

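Candidates in the top picture: grey block (251,216), rust block (305,232) and large black block (349,210), all on the shelf. The lookalikes are on the bench: small black (440,225) and turquoise (268,316), neither of which is wanted. Next I'll measure and check a close crop.

```bash
cat > meas.py <<'E'
from h import *
import sys
def seg(n='top'):
    p,d,c=load(n); W=cloud(d,c)
    return p,d,c,W
def blocks(n,S=None):
    p,d,c,W=seg(n); z=W[...,2]
    hsv=cv2.cvtColor(p,cv2.COLOR_BGR2HSV)
    return p,d,c,W,hsv
E
python3 - <<'E'
from meas import *
for n in ('top','side'):
    p,d,c,W,hsv=blocks(n); z=W[...,2]
    m=(W[...,0]>.35)&(W[...,0]<1)&(abs(W[...,1])<.35)
    h,e=np.histogram(z[m],bins=np.arange(-.02,.13,.004)); print(n,[(round(a,3),int(b)) for a,b in zip(e,h) if b>30])
p,d,c,W,hsv=blocks('top')
for q in [(251,216),(305,232),(349,210),(268,316),(440,225),(217,215),(300,168),(320,250)]: print(q,W[q[1],q[0]].round(4),hsv[q[1],q[0]])
cv2.imwrite('pics/crop0.png',cv2.resize(p[150:345,200:470],None,fx=2.9,fy=2.9,interpolation=cv2.INTER_CUBIC))
E
```

```text
top [(np.float64(-0.008), 174), (np.float64(-0.004), 19214), (np.float64(0.0), 35406), (np.float64(0.004), 1645), (np.float64(0.008), 150), (np.float64(0.012), 254), (np.float64(0.016), 239), (np.float64(0.02), 177), (np.float64(0.024), 293), (np.float64(0.028), 256), (np.float64(0.032), 511), (np.float64(0.036), 197), (np.float64(0.04), 89), (np.float64(0.044), 227), (np.float64(0.048), 274), (np.float64(0.052), 124), (np.float64(0.056), 76), (np.float64(0.06), 49), (np.float64(0.064), 680), (np.float64(0.068), 8715), (np.float64(0.072), 2180), (np.float64(0.076), 218), (np.float64(0.08), 412), (np.float64(0.084), 756), (np.float64(0.088), 548), (np.float64(0.092), 344), (np.float64(0.096), 828), (np.float64(0.1), 1871), (np.float64(0.104), 946)]
side [(np.float64(-0.008), 5144), (np.float64(-0.004), 42358), (np.float64(0.0), 4530), (np.float64(0.004), 151), (np.float64(0.008), 195), (np.float64(0.012), 277), (np.float64(0.016), 185), (np.float64(0.02), 219), (np.float64(0.024), 264), (np.float64(0.028), 555), (np.float64(0.032), 312), (np.float64(0.04), 141), (np.float64(0.044), 469), (np.float64(0.048), 194), (np.float64(0.052), 158), (np.float64(0.056), 114), (np.float64(0.06), 116), (np.float64(0.064), 3128), (np.float64(0.068), 4787), (np.float64(0.072), 305), (np.float64(0.076), 289), (np.float64(0.08), 559), (np.float64(0.084), 535), (np.float64(0.088), 544), (np.float64(0.092), 474), (np.float64(0.096), 1970), (np.float64(0.1), 1306), (np.float64(0.104), 93)]
(251, 216) [0.5481 0.1286 0.0834] [ 19  38 147]
(305, 232) [0.5256 0.0154 0.0845] [ 10 183  82]
(349, 210) [ 0.5802 -0.0691  0.0847] [15 26 79]
(268, 316) [0.3531 0.0769 0.0163] [ 85 171 213]
(440, 225) [ 0.5879 -0.2777  0.0092] [15 21 74]
(217, 215) [0.5386 0.1936 0.1031] [ 15  22 117]
(300, 168) [0.6549 0.0389 0.0999] [ 19  19 107]
(320, 250) [ 0.4939 -0.0182  0.0732] [ 13 140 148]
```

View pics/crop0.png

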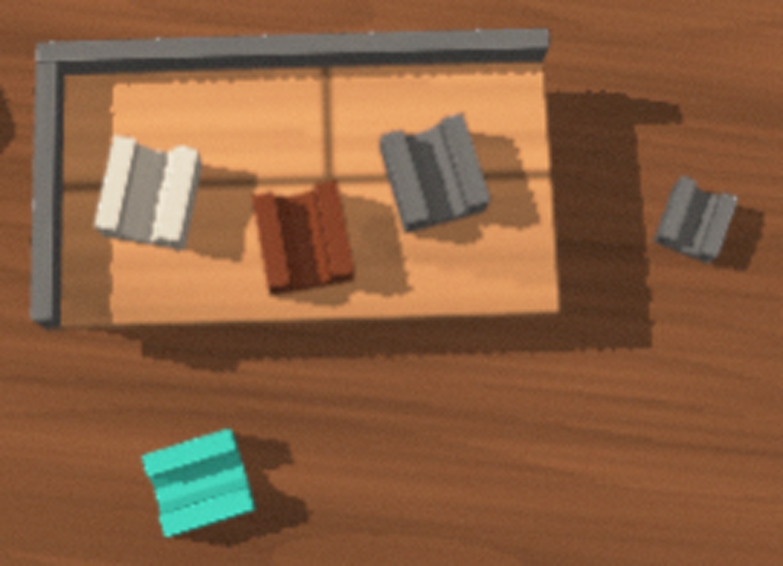

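```bash
cat >> meas.py <<'E'
from scipy.optimize import least_squares
def shelf(n):
    p,d,c,W,hsv=blocks(n); z=W[...,2]
    m=(z>.092)&(z<.112)&(W[...,0]>.42)&(W[...,0]<.72)&(W[...,1]>-.2)&(W[...,1]<.25)
    X=W[m][:,:2]
    # iterate: assign to rail or cheek by current estimate
    s=np.array([.566,.02,0.03]) if not hasattr(shelf,'g') else shelf.g
    for th in (.03,.015,.01,.01,.01):
        cs,sn=np.cos(s[2]),np.sin(s[2])
        L=(X-s[:2])@np.array([[cs,-sn],[sn,cs]])
        r=(abs(L[:,0]-.0925)<th)&(L[:,1]<.16)&(L[:,1]>-.175)
        k=(abs(L[:,1]-.1775)<th)&(L[:,0]<.08)&(L[:,0]>-.095)
        def f(s):
            cs,sn=np.cos(s[2]),np.sin(s[2]); M=np.array([[cs,-sn],[sn,cs]])
            return np.r_[((X[r]-s[:2])@M)[:,0]-.0925,((X[k]-s[:2])@M)[:,1]-.1775]
        s=least_squares(f,s,loss='soft_l1',f_scale=.003).x
    return s,r.sum(),k.sum()
def toS(P,s):
    cs,sn=np.cos(s[2]),np.sin(s[2]); return (np.asarray(P)-s[:2])@np.array([[cs,-sn],[sn,cs]])
def findb(n,s,zlo=.0955,zhi=.112):
    p,d,c,W,hsv=blocks(n); z=W[...,2]
    L=toS(W[...,:2].reshape(-1,2),s).reshape(480,640,2)
    m=(z>zlo)&(z<zhi)&(L[...,0]>-.12)&(L[...,0]<.082)&(L[...,1]<.167)&(L[...,1]>-.2)
    H,S,V=[hsv[...,i].astype(int) for i in range(3)]
    rust=(H<14)&(S>135); gm=~rust&(S<90); black=gm&(V<125); 
    return L,m,rust,black,gm,hsv
E
python3 - <<'E'
from meas import *
for n in ('top','side'):
    s,a,b=shelf(n); print(n,s[:2].round(4),np.degrees(s[2]).round(2),a,b)
    L,m,rust,black,gm,hsv=findb(n,s)
    nl,lab,st,ce=cv2.connectedComponentsWithStats(cv2.dilate(m.astype(np.uint8),np.ones((9,9)) if n=='side' else np.ones((7,7))))
    for i in range(1,nl):
        q=m&(lab==i)
        if q.sum()<60: continue
        P=L[q]; rr=cv2.minAreaRect((P*1000).astype(np.float32)); 
        print(q.sum(),np.median(hsv[q],0),'mean',(P.mean(0)*1000).round(1),'rect',np.round(rr[0],1),np.round(rr[1],1),round(rr[2],1), 'z',np.round(P.min(0)*1000),np.round(P.max(0)*1000))
E
```

```text
top [0.5685 0.0235] 7.33 1332 699
249 [ 15.  21. 119.] mean [   3.2 -114.1] rect [   4.  -114.5] [66.1 14.8] 13.7 z [ -29. -129.] [  37. -100.]
276 [ 16.  21. 117.] mean [ -7.5 -72.4] rect [ -6.8 -72.8] [66.3 16.4] 14.3 z [-41. -87.] [ 27. -59.]
288 [ 19.   36.  229.5] mean [ -6.1 126.7] rect [ -5.4 126.4] [18.4 66.2] 78.1 z [-39. 111.] [ 29. 140.]
283 [ 19.  34. 230.] mean [-14.7  83.4] rect [-14.3  83.8] [16.3 65.9] 78.5 z [-48.  70.] [18. 98.]
272 [  8. 176. 135.] mean [-42.6 -23.1] rect [-41.8 -23.1] [66. 16.] 8.9 z [-75. -36.] [ -9. -11.]
269 [  8. 176. 135.] mean [-49.1  20.2] rect [-48.5  20.3] [66.5 16.3] 8.3 z [-82.   8.] [-15.  32.]
side [0.5685 0.0265] 7.23 1000 879
446 [ 18.  22. 149.] mean [ -1.5 -93.1] rect [ -1.6 -94.9] [66.1 63.3] 14.0 z [ -40. -133.] [ 37. -58.]
508 [ 10. 199. 175.] mean [-45.3  -0.3] rect [-45.7  -2.5] [66.2 62. ] 9.0 z [-82. -37.] [-9. 32.]
617 [ 23.  17. 253.] mean [-10.2 106.2] rect [-10.3 103.3] [63.4 66. ] 78.3 z [-48.  69.] [ 27. 140.]
```

```bash
cat > plan.py <<'E'
from h import *
S=np.array([.5685,.025,np.radians(7.3)])
def s2w(x,y):
    c,s=np.cos(S[2]),np.sin(S[2]); return S[:2]+np.array([c*x-s*y,s*x+c*y])/1000
def tool():
    st=state(); Rm=R.from_rotvec(st['tcp_rot']).as_matrix(); az=np.degrees(np.arctan2(Rm[1,0],Rm[0,0])); return st,Rm,az
def w2s(p):
    c,s=np.cos(S[2]),np.sin(S[2]); d=np.asarray(p)[:2]-S[:2]; return np.array([c*d[0]+s*d[1],-s*d[0]+c*d[1]])*1000
def goto(x,y,yaw,z):
    """shelf-frame mm target, yaw deg in shelf frame of gripped block, tcp z m"""
    st,Rm,az=tool(); taz=np.degrees(S[2])+yaw-90
    turn=-(((taz-az)+90)%180-90); 
    a=np.radians(az-turn); ex=np.array([np.cos(a),np.sin(a)]); ey=np.array([np.sin(a),-np.cos(a)])
    d=(s2w(x,y)-st['tcp_pos'][:2])*1000
    print('t %.2f'%st['t'],'turn %.1f then tx %.1f ty %.1f tz %.1f'%(turn,d@ex,d@ey,(st['tcp_pos'][2]-z)*1000),'az',az.round(1),'zaxis',Rm[:,2].round(3))
def rep():
    st,Rm,az=tool(); print('t %.2f shelf xy'%st['t'],w2s(st['tcp_pos']).round(1),'z',st['tcp_pos'][2].round(4),'yaw',round(az+90-7.3,2),'F',st['force'].round(1),'w',round(st['gripper_width'],3),'q',st['qpos'].round(2))
E
python3 -c "
from plan import *
goto(-14.6,83.5,-11.4,.36);print(s2w(-14.6,83.5));rep()
"
```

```text
t 0.10 turn 29.0 then tx -713.0 ty -219.9 tz 43.9 az -65.1 zaxis [-0.001  0.001 -1.   ]
[0.54340845 0.10596804]
t 0.10 shelf xy [-371.1 -572. ] z 0.4039 yaw 17.56 F [-0.6 -0.1 -0.6] w 1.006 q [ 1.07  0.54 -0.    1.54  0.    1.07 -0.07]
```

Call:
send_rows([
  [0,0,0,5.8,30],
  [0,0,0,5.8,30],
  [0,0,0,5.8,30],
  [0,0,0,5.8,30],
  [0,0,0,5.8,30],
  [-20,-6,0,0,30],
  [-31,-9.5,0,0,30],
  [-31,-9.5,0,0,30],
  [-31,-9.5,0,0,30],
  [-31,-9.5,0,0,30],
  [-31,-9.5,0,0,30],
  [-31,-9.5,0,0,30],
], force=60)

```text
t: 1.1
tcp_pos: [0.3511, -0.3872, 0.4044]
tcp_rot: [2.14, -2.3, -0.001]
force: [0.4, 0.4, 0.2]
gripper_width: 0.352
```

Call:
send_rows([
  [-31,-9.5,0,0,30],
  [-31,-9.5,0,0,30],
  [-31,-9.5,0,0,30],
  [-31,-9.5,0,0,30],
  [-31,-9.5,0,0,30],
  [-31,-9.5,0,0,30],
  [-31,-9.5,0,0,30],
  [-31,-9.5,0,0,30],
  [-31,-9.5,0,0,30],
  [-31,-9.5,0,0,30],
  [-31,-9.5,0,0,30],
  [-31,-9.5,0,0,30],
])

```text
t: 2.1
tcp_pos: [0.4916, -0.0245, 0.4045]
tcp_rot: [2.139, -2.3, -0.0]
force: [0.8, -0.9, 1.2]
gripper_width: 0.352
```

```bash
python3 -c "
from plan import *
rep();goto(-14.6,83.5,-11.4,.36)
"
```

```text
t 2.10 shelf xy [-82.5 -39.4] z 0.4045 yaw -11.45 F [ 0.8 -0.9  1.2] w 0.352 q [ 0.11  0.28 -0.18  1.94  0.06  0.93 -1.74]
t 2.10 turn -0.0 then tx -133.9 ty -42.3 tz 44.5 az -94.1 zaxis [-0. -0. -1.]
```

Call:
send_rows([
  [-30,-9.5,5,0,30],
  [-30,-9.5,10,0,30],
  [-30,-9.5,15,0,30],
  [-29,-9,20,0,30],
  [-15,-5,20,0,30],
  [0,0,15,0,30],
  [0,0,10,0,30],
  [0,0,0,0,30],
])

```text
t: 2.77
tcp_pos: [0.5425, 0.1039, 0.3073]
tcp_rot: [2.137, -2.297, -0.003]
force: [-0.7, -1.3, 0.1]
gripper_width: 0.354
```

Run:
```python
from plan import *
rep();goto(-14.6,83.5,-11.4,.31)
p,d,c=grab('wrist'); cv2.imwrite('pics/w1.png',p)
p2,d2,c2=grab('side'); cv2.imwrite('pics/s1.png',cv2.resize(p2[200:360,200:400],None,fx=3.5,fy=3.5,interpolation=cv2.INTER_CUBIC))
print(c['tvec'],c['rvec'],c['fx'])
```

```text
t 2.77 shelf xy [-15.8  81.6] z 0.3073 yaw -11.44 F [-0.7 -1.3  0.1] w 0.354 q [-0.12  0.51 -0.2   1.87  0.14  0.78 -2.03]
t 2.77 turn -0.0 then tx -2.1 ty -0.8 tz -2.7 az -94.1 zaxis [-0.005 -0.001 -1.   ]
[0.14328127 0.49285157 0.46579115] [-1.96793754  2.11544887  0.3564881 ] 395.58826732120946
```

View pics/w1.png

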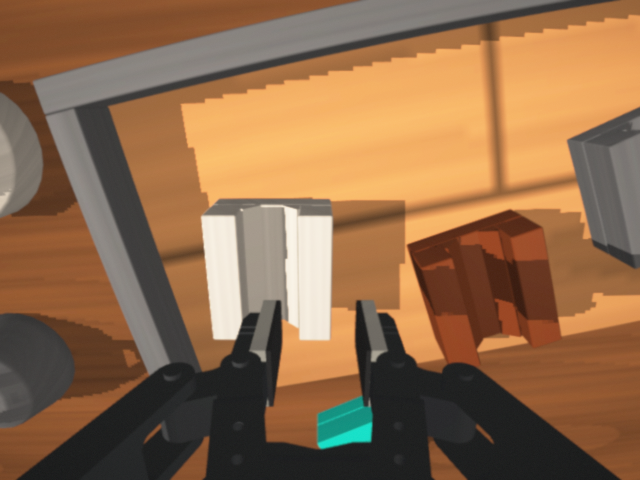

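View pics/s1.png

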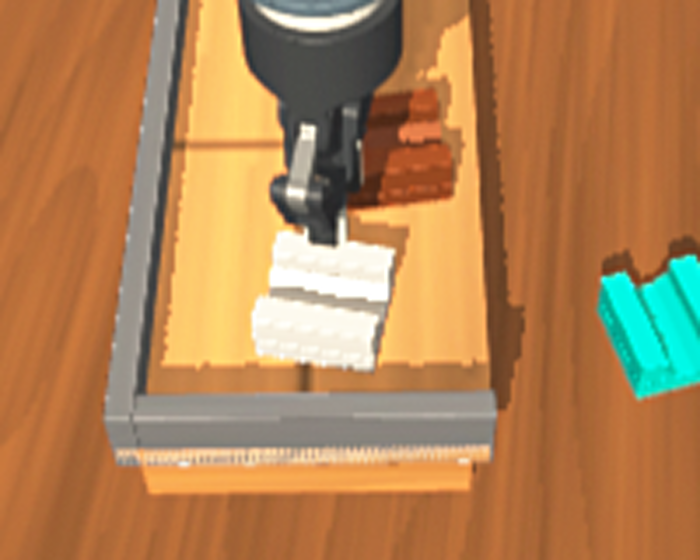

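Run:
```python
from meas import *
import plan
p,d,c=load('wrist'); W=cloud(d,c)
st,Rm,az=plan.tool(); T=(W-st['tcp_pos'])@Rm*1000
m=(T[...,2]<200)&(T[...,2]>120)&(d>0)
P=T[m]
for sgn in(-1,1):
    Q=P[(P[:,0]*sgn>0)]; 
    print(sgn,'zmax',np.percentile(Q[:,2],[90,95,98,100]).round(1)); q=Q[Q[:,2]>np.percentile(Q[:,2],98)-12]; print('x',q[:,0].min().round(1),q[:,0].max().round(1),'y',q[:,1].min().round(1),q[:,1].max().round(1))
for u,v in [(272,310),(262,330),(275,330),(365,310),(375,330)]: print((u,v),T[v,u].round(1))
# block in shelf frame
L=(W[...,:2]-plan.S[:2])@np.array([[np.cos(plan.S[2]),-np.sin(plan.S[2])],[np.sin(plan.S[2]),np.cos(plan.S[2])]])*1000
z=W[...,2]
m=(z>.098)&(z<.11)&(L[...,0]<70)&(L[...,0]>-85)&(L[...,1]<160)&(L[...,1]>60)
n,lab,s_,_=cv2.connectedComponentsWithStats(m.astype(np.uint8))
for i in range(1,n):
    if s_[i,4]>100:
        q=lab==i; print(s_[i],[np.round(v,1) for v in cv2.minAreaRect(L[q].astype(np.float32))],np.median(z[q]).round(4),'tool',[np.round(v,1) for v in cv2.minAreaRect(T[q][:,:2].astype(np.float32))])
rm=(z>.09)&(z<.11)&(L[...,0]>75)&(L[...,1]<150); print('rail x',np.percentile(L[rm][:,0],[1,50,99]).round(1))
km=(z>.09)&(z<.11)&(L[...,0]<70)&(L[...,1]>163); print('cheek y',np.percentile(L[km][:,1],[1,50,99]).round(1))
```

```text
-1 zmax [159.6 164.9 168.5 175.5]
x -30.2 -16.2 y -11.5 11.5
1 zmax [159.2 164.5 168.7 175. ]
x 13.2 27.2 y -11.7 11.3
(272, 310) [-18.7 -10.5 163.2]
(262, 330) [-20.5 -10.9 149. ]
(275, 330) [-16.5  -9.1 151.8]
(365, 310) [ 15.9 -11.2 162.2]
(375, 330) [ 17.9 -10.4 149.9]
[ 201  211   44  128 4387] [array([ -2.9, 126.6]), array([16.8, 66.5]), np.float64(78.3)] 0.1045 tool [array([-47.1,  -2.6]), array([16.7, 66.5]), np.float64(0.2)]
[ 298  211   35  130 4272] [array([-12.2,  83.4]), array([16.1, 67.4]), np.float64(78.3)] 0.1045 tool [array([-2.9, -2.2]), array([16.1, 67.4]), np.float64(0.1)]
rail x [ 87.8  93.7 102.6]
cheek y [169.  174.  184.2]
```

Call:
send_rows([
  [-1.5,-2,10,0,30],
  [0,0,12,0,30],
  [0,0,12,0,30],
  [0,0,8,0,30],
  [0,0,3,0,30],
  [0,0,0,0,30],
  [0,0,0,0,10],
  [0,0,0,0,5],
  [0,0,0,0,5],
  [0,0,0,0,5],
])

```text
t: 3.7
tcp_pos: [0.5458, 0.1059, 0.2649]
tcp_rot: [-2.139, 2.3, -0.0]
force: [-0.2, 0.1, -0.5]
gripper_width: 0.17
```

Run:
```python
from plan import *
rep()
p,d,c=grab('wrist'); cv2.imwrite('pics/w2.png',p)
```

```text
t 3.70 shelf xy [-12.3  83.1] z 0.2649 yaw -11.44 F [-0.2  0.1 -0.5] w 0.17 q [-0.13  0.58 -0.19  1.88  0.16  0.7  -2.05]
```

View pics/w2.png

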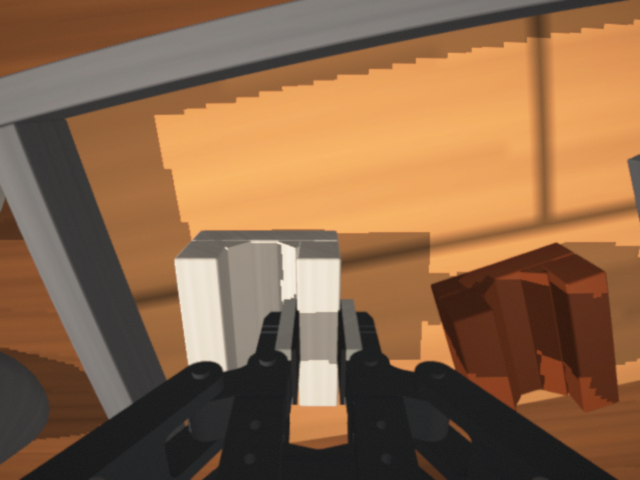

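Call:
send_rows([
  [0,0,0,0,5],
  [0,0,0,-2,5],
  [0,0,0,-3,5],
  [0,0,0,-3,5],
  [0,0,0,-2.4,5],
  [0,0,0,-1,5],
  [0,0,0,0,5],
])

```text
t: 4.33
tcp_pos: [0.546, 0.1058, 0.2649]
tcp_rot: [-2.357, 2.076, -0.001]
force: [0.1, -0.2, 0.2]
gripper_width: 0.165
```

Call:
send_rows([
  [-2,-5,0,0,5],
  [-4,-8,0,0,5],
  [-5,-10,0,0,5],
  [-5,-10,0,0,5],
  [-5,-10,0,0,5],
  [-5,-8,0,0,5],
  [-3,-6,0,0,5],
  [-2,-3,0,0,5],
  [0,0,0,0,5],
  [0,0,0,0,5],
])

```text
t: 5.17
tcp_pos: [0.6017, 0.1446, 0.265]
tcp_rot: [-2.356, 2.076, -0.001]
force: [1.0, 0.8, 2.1]
gripper_width: 0.166
```

Run:
```python
from plan import *
rep()
p,d,c=grab('wrist'); cv2.imwrite('pics/w3.png',p)
```

```text
t 5.17 shelf xy [ 48.1 114.4] z 0.265 yaw -0.05 F [1.  0.8 2.1] w 0.166 q [-0.14  0.67 -0.23  1.71  0.2   0.79 -1.91]
```

View pics/w3.png

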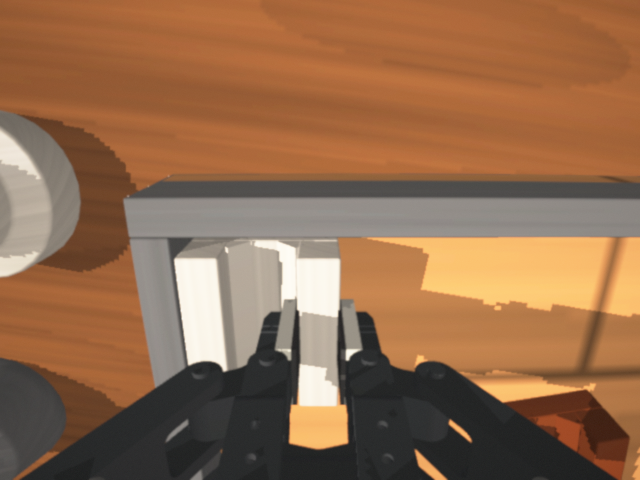

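Call:
send_rows([
  [0,-1,0,0,5],
  [0,-1,0,0,5],
  [0,-1,0,0,5],
  [0,0,0,0,5],
])

```text
t: 5.55
tcp_pos: [0.6034, 0.1448, 0.2649]
tcp_rot: [2.356, -2.075, -0.003]
force: [-3.4, -0.5, 8.3]
gripper_width: 0.164
```

Call:
send_rows([
  [0,-1,0,0,5],
  [0,-1,0,0,5],
  [0,0,0,0,5],
])

```text
t: 5.8
tcp_pos: [0.6054, 0.1451, 0.2649]
tcp_rot: [2.357, -2.075, -0.003]
force: [-5.2, -0.4, 7.8]
gripper_width: 0.167
```

Call:
send_rows([
  [-1,0,0,0,5],
  [-1,0,0,0,5],
  [-1,0,0,0,5],
  [0,0,0,0,5],
])

```text
t: 6.13
tcp_pos: [0.6057, 0.1465, 0.2649]
tcp_rot: [2.355, -2.076, 0.001]
force: [-2.3, -3.2, 6.9]
gripper_width: 0.167
```

Call:
send_rows([
  [-1,0,0,0,5],
  [-1,0,0,0,5],
  [0,0,0,0,5],
])

```text
t: 6.38
tcp_pos: [0.6058, 0.148, 0.2649]
tcp_rot: [2.355, -2.077, 0.003]
force: [-0.8, -4.5, 6.1]
gripper_width: 0.167
```

Call:
send_rows([
  [0,-1,0,0,5],
  [0,-1,0,0,5],
  [0,0,0,0,5],
])

```text
t: 6.63
tcp_pos: [0.6067, 0.1481, 0.2649]
tcp_rot: [2.352, -2.074, -0.001]
force: [-6.8, -4.9, 12.1]
gripper_width: 0.166
```

Run:
```python
from plan import *
rep()
p,d,c=grab('wrist'); cv2.imwrite('pics/w4.png',p[150:400,100:400].repeat(2,0).repeat(2,1))
```

```text
t 6.63 shelf xy [ 53.5 117.3] z 0.2649 yaw -0.12 F [-6.8 -4.9 12.1] w 0.166 q [-0.15  0.68 -0.23  1.69  0.2   0.8  -1.92]
```

View pics/w4.png

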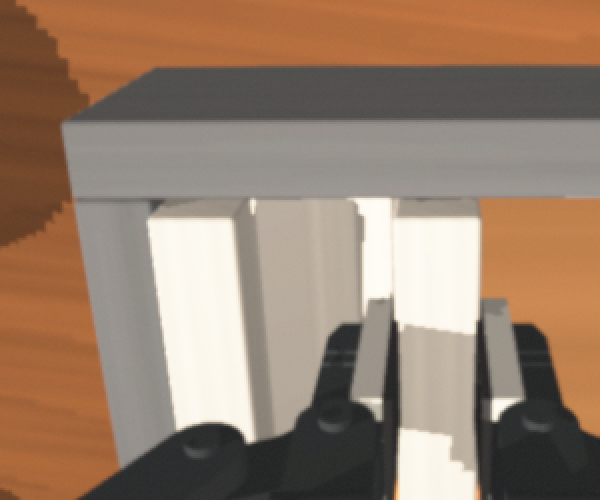

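Call:
send_rows([
  [-1,0,0,0,5],
  [-1,0,0,0,5],
  [0,0,0,0,5],
])

```text
t: 6.93
tcp_pos: [0.6066, 0.1486, 0.2649]
tcp_rot: [2.35, -2.074, 0.002]
force: [-6.3, -8.6, 13.1]
gripper_width: 0.17
```

Call:
send_rows([
  [-1,0,0,0,5],
  [-1,0,0,0,5],
  [0,0,0,0,5],
])

```text
t: 7.18
tcp_pos: [0.6066, 0.1491, 0.2649]
tcp_rot: [2.348, -2.074, 0.004]
force: [-5.5, -12.8, 14.4]
gripper_width: 0.167
```

Call:
send_rows([
  [0,-1.5,0,0,5],
  [0,-1.5,0,0,5],
  [0,0,0,0,5],
])

```text
t: 7.43
tcp_pos: [0.6087, 0.1494, 0.2649]
tcp_rot: [2.346, -2.073, 0.001]
force: [-10.7, -13.5, 18.7]
gripper_width: 0.165
```

Run:
```python
from plan import *
rep()
p,d,c=grab('wrist'); cv2.imwrite('pics/w5.png',p[150:400,100:400].repeat(2,0).repeat(2,1))
```

```text
t 7.43 shelf xy [ 55.6 118.3] z 0.2649 yaw -0.23 F [-10.7 -13.5  18.7] w 0.165 q [-0.16  0.68 -0.22  1.68  0.2   0.81 -1.92]
```

View pics/w5.png

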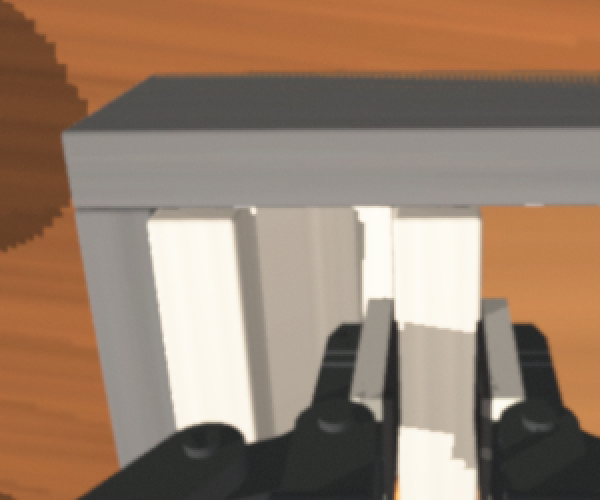

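Call:
send_rows([
  [0,-1.5,0,0,5],
  [0,-1.5,0,0,5],
  [0,0,0,0,5],
])

```text
t: 7.73
tcp_pos: [0.61, 0.1497, 0.2648]
tcp_rot: [2.342, -2.069, -0.003]
force: [-19.3, -15.5, 27.9]
gripper_width: 0.167
```

Run:
```python
from plan import *
rep()
p,d,c=grab('wrist'); W=cloud(d,c)
cv2.imwrite('pics/w6.png',p[150:400,100:400].repeat(2,0).repeat(2,1))
L=(W[...,:2]-S[:2])@np.array([[np.cos(S[2]),-np.sin(S[2])],[np.sin(S[2]),np.cos(S[2])]])*1000
z=W[...,2]
for v in (250,255,262,270,300): print(v,[(u,L[v,u].round(1).tolist(),(z[v,u]*1000).round(1)) for u in (150,190,320)])
```

```text
t 7.73 shelf xy [ 57.  118.4] z 0.2648 yaw -0.22 F [-19.3 -15.5  27.9] w 0.167 q [-0.16  0.68 -0.22  1.68  0.2   0.82 -1.92]
250 [(150, [90.6, 178.8], np.float64(101.0)), (190, [90.1, 164.5], np.float64(100.0)), (320, [90.2, 117.2], np.float64(101.0))]
255 [(150, [88.2, 179.6], np.float64(99.8)), (190, [88.2, 164.7], np.float64(100.0)), (320, [87.9, 117.2], np.float64(100.2))]
262 [(150, [85.5, 179.9], np.float64(100.0)), (190, [87.2, 163.5], np.float64(104.2)), (320, [87.3, 117.3], np.float64(105.1))]
270 [(150, [82.5, 180.1], np.float64(100.7)), (190, [84.0, 164.0], np.float64(104.0)), (320, [83.9, 117.3], np.float64(104.4))]
300 [(150, [70.2, 181.9], np.float64(101.0)), (190, [71.9, 165.4], np.float64(104.1)), (320, [72.0, 117.3], np.float64(104.8))]
```

View pics/w6.png

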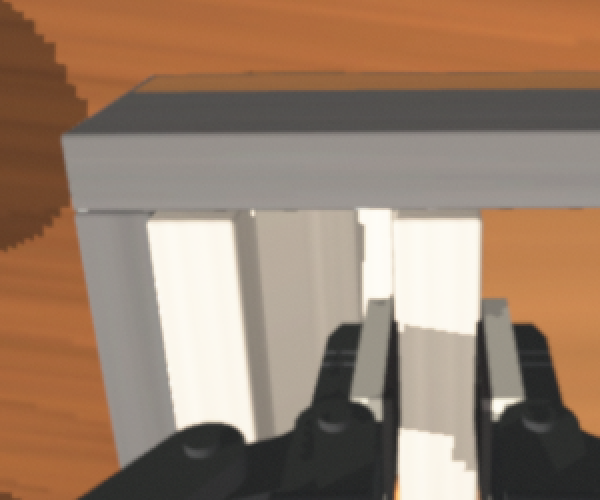

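Call:
send_rows([
  [0,0,0,0,28],
  [0,0,0,0,28],
  [0,0,0,0,28],
  [0,0,-8,0,28],
  [0,0,-15,0,28],
  [0,0,-20,0,28],
  [0,15,-10,0,28],
  [0,0,0,0,28],
])

```text
t: 8.45
tcp_pos: [0.5977, 0.1539, 0.3204]
tcp_rot: [-2.356, 2.073, -0.001]
force: [-0.3, -0.0, -0.6]
gripper_width: 0.325
```

```bash
cat > wb.py <<'E'
from plan import *
def wb(name=None,lo=.098,hi=.112,box=(-110,90,-180,169)):
    rep(); p,d,c=grab('wrist'); 
    if name: cv2.imwrite('pics/%s.png'%name,p)
    st,Rm,az=tool(); W=cloud(d,c); T=(W-st['tcp_pos'])@Rm*1000
    L=(W[...,:2]-S[:2])@np.array([[np.cos(S[2]),-np.sin(S[2])],[np.sin(S[2]),np.cos(S[2])]])*1000
    z=W[...,2]
    m=(z>lo)&(z<hi)&(L[...,0]<box[1])&(L[...,0]>box[0])&(L[...,1]<box[3])&(L[...,1]>box[2])&(T[...,2]>185 if st['tcp_pos'][2]>.3 else True)
    edge=cv2.morphologyEx(z.astype(np.float32),cv2.MORPH_GRADIENT,np.ones((3,3)))>.006
    m&=~edge
    n,lab,s_,_=cv2.connectedComponentsWithStats(m.astype(np.uint8),connectivity=4)
    for i in range(1,n):
        if s_[i,4]>200:
            q=lab==i; r=cv2.minAreaRect(L[q].astype(np.float32)); print(s_[i][:4],np.median(p[q],0),'c',np.round(r[0],1),np.round(r[1],1),round(r[2],1))
    return p,d,c,W,L,T
E
python3 - <<'E'
from wb import *
wb('w7')
for n in('top','side'): p,d,c=grab(n); cv2.imwrite('pics/%s7.png'%n,p)
import meas
for n in ('top','side'):
    s,a,b=meas.shelf(n); print(n,s[:2].round(4),np.degrees(s[2]).round(2),a,b)
E
```

```text
t 8.45 shelf xy [ 45.4 124.1] z 0.3204 yaw 0.01 F [-0.3 -0.  -0.6] w 0.325 q [-0.15  0.59 -0.25  1.69  0.18  0.88 -1.91]
[228 192 204 126] [229. 241. 248.] c [ 56.4 119.5] [98.9 67.1] 90.0
[435 193 205   5] [124. 129. 136.] c [89.2 14.4] [106.9   1.5] 90.0
[632 306   8  92] [50. 51. 52.] c [ -5.5 -64.9] [64.4  2.4] 14.5
[544 353  36  87] [ 37.  71. 151.] c [-36.3 -21.9] [61.4 16.5] 8.3
[477 364  28  25] [ 36.   68.5 143.5] c [-16.1  21.7] [19.   9.3] 56.2
top [ 0.5953 -0.1742] 8.12 560 274
side [0.5684 0.0254] 6.68 449 952
```

View pics/w7.png

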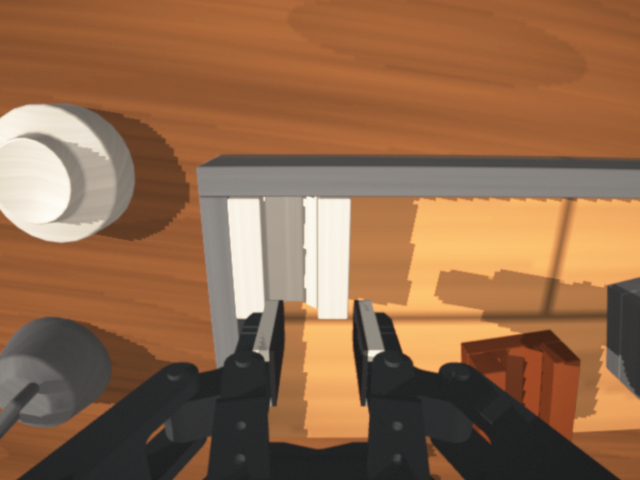

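View pics/top7.png

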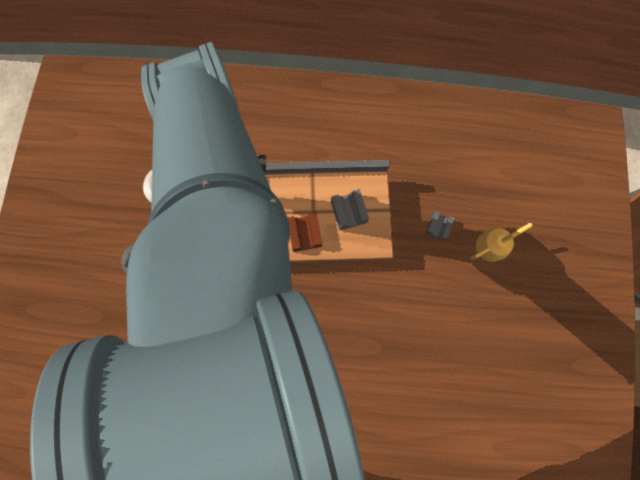

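```bash
python3 -c "
from plan import *
goto(-42,-23,8.5,.31)
"
```

```text
t 8.60 turn -8.5 then tx 131.7 ty 108.5 tz 7.4 az -82.7 zaxis [ 0.  0. -1.]
```

Call:
send_rows([
  [0,0,0,-4.2,30],
  [0,0,0,-4.3,30],
  [14,11,0,0,30],
  [24,20,0,0,30],
  [24,20,0,0,30],
  [24,20,0,0,30],
  [24,20,0,0,30],
  [15,12,2,0,30],
  [6.7,5.5,5,0,30],
  [0,0,0,0,30],
  [0,0,0,0,30],
])

```text
t: 9.52
tcp_pos: [0.5299, -0.0025, 0.31]
tcp_rot: [-2.505, 1.895, 0.002]
force: [0.5, 1.3, -0.0]
gripper_width: 0.354
```

Run:
```python
from wb import *
p,d,c,W,L,T=wb('w8')
z=W[...,2]; m=(z>.099)&(z<.11)&(T[...,2]>190)&(abs(T[...,0])<70)&(abs(T[...,1])<60)
n,lab,s_,_=cv2.connectedComponentsWithStats(m.astype(np.uint8))
for i in range(1,n):
    if s_[i,4]>300: r=cv2.minAreaRect(T[lab==i][:,:2].astype(np.float32)); print('tool',np.round(r[0],1),np.round(r[1],1),round(r[2],1))
```

```text
t 9.52 shelf xy [-41.8 -22.4] z 0.31 yaw 8.47 F [ 0.5  1.3 -0. ] w 0.354 q [ 0.14  0.48 -0.28  1.92  0.18  0.77 -1.54]
[  7   0  48 114] [209. 226. 236.] c [ 45.7 116.9] [46.6 17.3] 1.0
[397   0 243  52] [ 95.  98. 101.] c [ 88.7 -89.5] [  2.6 109.8] 0.0
[505 149  47 135] [122. 126. 130.] c [   6.7 -114.6] [65.6 17. ] 13.0
[417 158  38 135] [124. 128. 133.] c [ -4.3 -72.2] [65.6 16.3] 14.9
[213 215  41 125] [ 35.  70. 149.] c [-45.5  19.8] [65.  15.9] 8.6
[307 215  33 126] [ 38.  72. 152.] c [-39.4 -23.5] [66.2 15. ] 8.9
tool [ 56.3 -28.5] [64.9 16.7] 83.9
tool [ 2.4 -1.4] [66.7 16.1] 89.7
tool [-41.7  -1.5] [66.1 16.7] 89.8
```

View pics/w8.png

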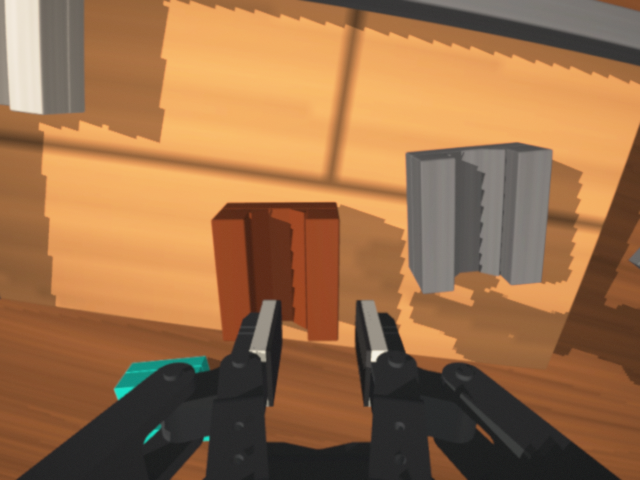

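Call:
send_rows([
  [3,-1.5,5,0,30],
  [0,0,12,0,30],
  [0,0,12,0,30],
  [0,0,10,0,30],
  [0,0,6,0,30],
  [0,0,0,0,30],
  [0,0,0,0,5],
  [0,0,0,0,5],
  [0,0,0,0,5],
  [0,0,0,0,5],
  [0,0,0,0,5],
])

```text
t: 10.48
tcp_pos: [0.5316, -0.0058, 0.2657]
tcp_rot: [-2.505, 1.896, 0.0]
force: [0.2, 0.7, -4.3]
gripper_width: 0.163
```

Run:
```python
from wb import *
wb('w9')
```

```text
t 10.48 shelf xy [-40.5 -25.9] z 0.2657 yaw 8.45 F [ 0.2  0.7 -4.3] w 0.163 q [ 0.13  0.55 -0.26  1.94  0.21  0.68 -1.56]
[565   0  75  20] [86. 89. 91.] c [ 88.8 -98.2] [ 2.4 27.5] 0.0
[541 165  71 170] [118. 121. 126.] c [   6.6 -114.8] [66. 17.] 14.1
[436 175  51 172] [122. 126. 130.] c [ -3.9 -72.2] [66.  16.2] 14.0
[176 248  56 122] [ 34.  68. 146.] c [-38.8  19.3] [53.8 15.9] 8.5
[282 249  74 153] [ 35.  68. 145.] c [-38.1 -26.2] [66.6 26.4] 16.4
[358 313  16  18] [34. 34. 33.] c [-29.4 -40.9] [1.9 5.3] 8.4
```

View pics/w9.png

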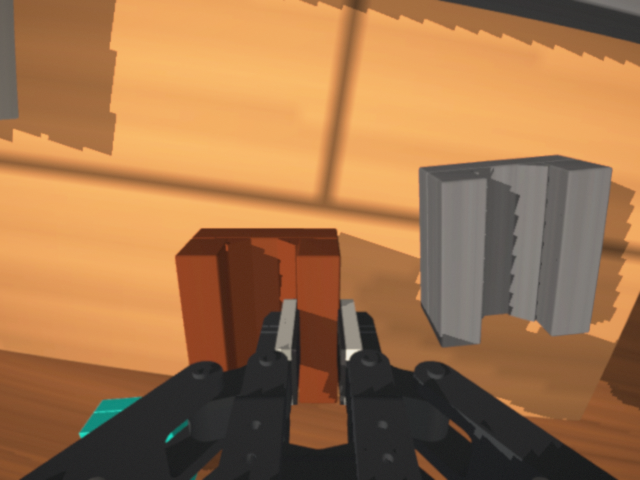

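Call:
send_rows([
  [0,0,0,2,5],
  [0,0,0,3,5],
  [0,0,0,2.4,5],
  [0,0,0,1,5],
  [0,0,0,0,5],
  [-3,-3.5,0,0,5],
  [-7,-8,0,0,5],
  [-10,-11,0,0,5],
  [-10,-11,0,0,5],
  [-10,-11,0,0,5],
  [-10,-11,0,0,5],
])

```text
t: 11.45
tcp_pos: [0.5813, 0.0519, 0.2657]
tcp_rot: [-2.36, 2.073, -0.0]
force: [-1.3, -1.5, -2.4]
gripper_width: 0.168
```

Call:
send_rows([
  [-10,-11,0,0,5],
  [-10,-11,0,0,5],
  [-6,-7,0,0,5],
  [-3,-3,0,0,5],
  [0,0,0,0,5],
  [0,0,0,0,5],
])

```text
t: 11.95
tcp_pos: [0.6084, 0.0839, 0.2656]
tcp_rot: [-2.359, 2.074, 0.0]
force: [0.7, 1.5, -4.7]
gripper_width: 0.167
```

Run:
```python
from wb import *
wb('w10')
```

```text
t 11.95 shelf xy [47.1 53.3] z 0.2656 yaw 0.07 F [ 0.7  1.5 -4.7] w 0.167 q [-0.06  0.66 -0.21  1.72  0.19  0.78 -1.8 ]
[  6 228 277 160] [241. 249. 253.] c [ 56.  118.2] [ 68.  101.6] 0.0
[288 228 118   5] [153. 157. 164.] c [89.1 44.3] [42.2  1.8] 89.9
[409 228 155   5] [149. 154. 160.] c [89.2 -6.8] [57.4  1.6] 90.0
[176 248  56 122] [ 45.  85. 180.] c [55.7 98. ] [16.  52.8] 89.8
[282 249  74 153] [ 45.  85. 174.] c [49.  54.3] [26.6 65.9] 90.0
[263 313  17  18] [52. 51. 50.] c [55.7 72. ] [5.3 2.4] 79.1
[358 313  16  18] [43. 44. 43.] c [55.8 37. ] [1.7 5.3] 1.1
[575 362  46 112] [90. 92. 95.] c [ -2.  -71.4] [64.4 17.1] 13.9
```

View pics/w10.png

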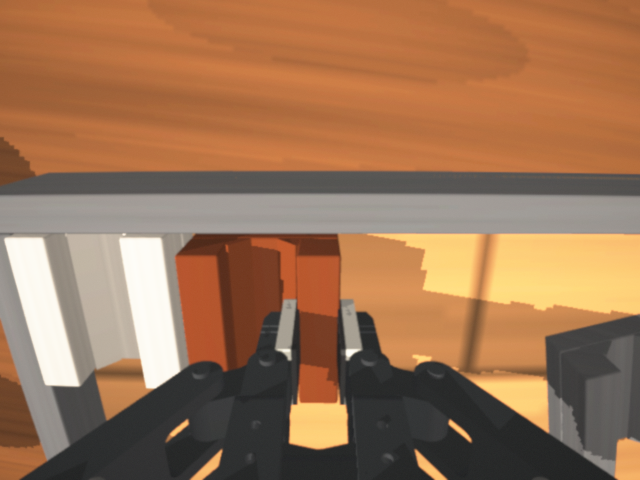

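Call:
send_rows([
  [-1.2,0,0,0,5],
  [-1.2,0,0,0,5],
  [-1.2,0,0,0,5],
  [0,0,0,0,5],
])

```text
t: 12.33
tcp_pos: [0.6078, 0.087, 0.2657]
tcp_rot: [2.359, -2.074, 0.0]
force: [-0.2, -0.6, -3.1]
gripper_width: 0.167
```

Call:
send_rows([
  [0,-1.5,0,0,5],
  [0,-1.5,0,0,5],
  [0,-1.5,0,0,5],
  [0,-1,0,0,5],
  [0,0,0,0,5],
])

```text
t: 12.75
tcp_pos: [0.6136, 0.088, 0.2656]
tcp_rot: [-2.359, 2.074, -0.0]
force: [-0.4, -0.8, -3.2]
gripper_width: 0.162
```

Call:
send_rows([
  [-1.5,0,0,0,5],
  [-1.5,0,0,0,5],
  [0,0,0,0,5],
])

```text
t: 13.0
tcp_pos: [0.6135, 0.0886, 0.2657]
tcp_rot: [2.356, -2.075, 0.004]
force: [-0.1, -6.7, -2.1]
gripper_width: 0.163
```

Call:
send_rows([
  [0,-1.5,0,0,5],
  [0,-1.5,0,0,5],
  [0,0,0,0,5],
])

```text
t: 13.25
tcp_pos: [0.6153, 0.0889, 0.2656]
tcp_rot: [2.353, -2.073, 0.0]
force: [-6.6, -8.0, 4.8]
gripper_width: 0.167
```

Call:
send_rows([
  [-1.5,0,0,0,5],
  [-1.5,0,0,0,5],
  [0,0,0,0,5],
])

```text
t: 13.5
tcp_pos: [0.6152, 0.0896, 0.2656]
tcp_rot: [2.35, -2.073, 0.004]
force: [-5.9, -12.9, 5.2]
gripper_width: 0.168
```

Call:
send_rows([
  [0,-1.5,0,0,5],
  [0,-1.5,0,0,5],
  [0,0,0,0,5],
])

```text
t: 13.75
tcp_pos: [0.6164, 0.0898, 0.2656]
tcp_rot: [2.346, -2.07, -0.002]
force: [-15.1, -14.2, 14.0]
gripper_width: 0.166
```

Run:
```python
from wb import *
p=wb('w11')[0]
```

```text
t 13.75 shelf xy [55.7 58.2] z 0.2656 yaw -0.13 F [-15.1 -14.2  14. ] w 0.166 q [-0.07  0.67 -0.21  1.69  0.19  0.81 -1.81]
[451 245 189   5] [148. 154. 161.] c [ 89.1 -27.5] [ 1.7 74. ] 0.0
[118 246 306 156] [ 47.  88. 183.] c [56.2 75.8] [112.8  67.7] 90.0
[ 16 247  99 154] [240. 249. 253.] c [ 56.  150.8] [36.4 67.9] 90.0
[263 313  17  18] [50. 52. 51.] c [62.5 75.6] [5.6 1.4] 89.7
[358 313  16  17] [44. 44. 43.] c [62.8 40.6] [2.1 5.4] 2.0
[577 372  45 103] [91. 93. 96.] c [ -0.  -71.1] [61.1 16.6] 14.1
```

View pics/w11.png

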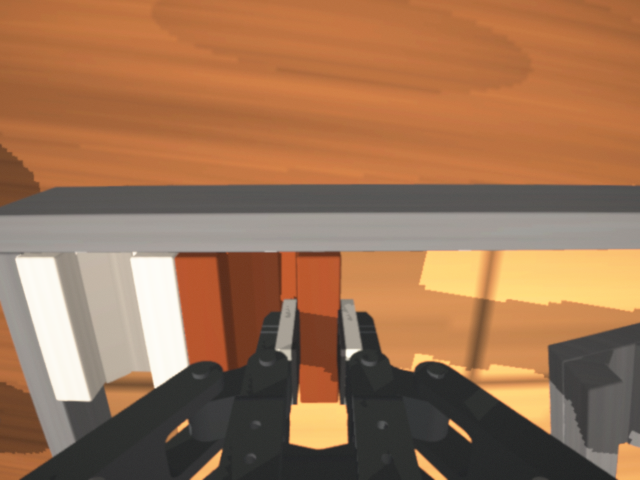

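Call:
send_rows([
  [0,0,0,0,28],
  [0,0,0,0,28],
  [0,0,0,0,28],
  [0,0,-8,0,28],
  [0,0,-15,0,28],
  [0,0,-20,0,30],
  [0,10,-4,0,30],
  [0,0,0,0,30],
])

```text
t: 14.47
tcp_pos: [0.6088, 0.0946, 0.3152]
tcp_rot: [-2.358, 2.071, -0.002]
force: [-0.5, -0.3, -0.4]
gripper_width: 0.352
```

Run:
```python
from wb import *
p=wb('w12')[0]
goto(5,-115,14.1,.31)
```

```text
t 14.47 shelf xy [48.8 63.9] z 0.3152 yaw 0.12 F [-0.5 -0.3 -0.4] w 0.352 q [-0.06  0.59 -0.23  1.69  0.17  0.87 -1.8 ]
[103 202 200 126] [231. 243. 249.] c [ 56.2 121. ] [67.7 95.9] 0.0
[306 202  93 128] [ 43.  81. 169.] c [56.3 48.9] [67.5 44.5] 0.0
[432 203 208   4] [132. 137. 143.] c [ 89.2 -42.2] [106.1   1.5] 90.0
[615 294  25 103] [82. 84. 86.] c [   6.9 -112.2] [66.1 12.9] 13.0
[540 311  36 103] [90. 92. 95.] c [ -3.7 -72.1] [66.1 16.4] 14.2
t 14.52 turn -14.0 then tx 162.6 ty 86.0 tz 4.0 az -82.6 zaxis [ 0.002  0.001 -1.   ]
```

View pics/w12.png

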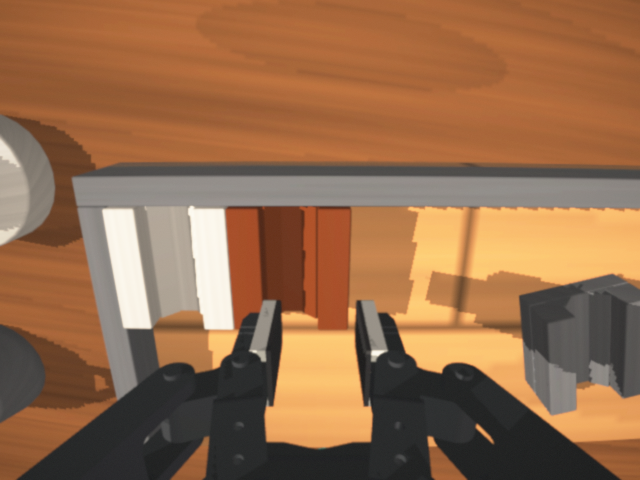

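Call:
send_rows([
  [0,0,0,-4.5,30],
  [0,0,0,-5,30],
  [0,0,0,-4.5,30],
  [18,10,0,0,30],
  [28,15,0,0,30],
  [28,15,0,0,30],
  [28,15,0,0,30],
  [28,15,0,0,30],
  [20,10,2,0,30],
  [12.6,6,2,0,30],
  [0,0,0,0,30],
  [0,0,0,0,30],
])

```text
t: 15.52
tcp_pos: [0.588, -0.0887, 0.3082]
tcp_rot: [-2.594, 1.771, 0.002]
force: [0.6, 0.2, 0.1]
gripper_width: 0.35
```

Run:
```python
from wb import *
p,d,c,W,L,T=wb('w13')
z=W[...,2]; m=(z>.099)&(z<.11)&(T[...,2]>190)&(abs(T[...,0])<70)&(abs(T[...,1])<60)
n,lab,s_,_=cv2.connectedComponentsWithStats(m.astype(np.uint8))
for i in range(1,n):
    if s_[i,4]>300: r=cv2.minAreaRect(T[lab==i][:,:2].astype(np.float32)); print('tool',np.round(r[0],1),np.round(r[1],1),round(r[2],1))
```

```text
t 15.52 shelf xy [   4.9 -115.3] z 0.3082 yaw 14.04 F [0.6 0.2 0.1] w 0.35 q [ 0.27  0.58 -0.27  1.75  0.2   0.84 -1.29]
[ 0 22 61 17] [114. 117. 122.] c [89.2 32.3] [ 1.6 28.2] 0.2
[63 36 58 17] [117. 122. 127.] c [89.2  5. ] [26.1  1.6] 90.0
[154  57 259  70] [123. 127. 132.] c [ 89.1 -79. ] [  1.7 113.7] 0.0
[306 217  32 127] [123. 127. 132.] c [   6.9 -115.6] [65.9 15. ] 14.2
[210 218  41 125] [122. 126. 130.] c [ -3.7 -73. ] [65.7 16. ] 13.6
tool [-42.  -1.] [16.9 66.1] 0.5
tool [ 2.2 -0.7] [66.7 16.1] 89.9
```

View pics/w13.png

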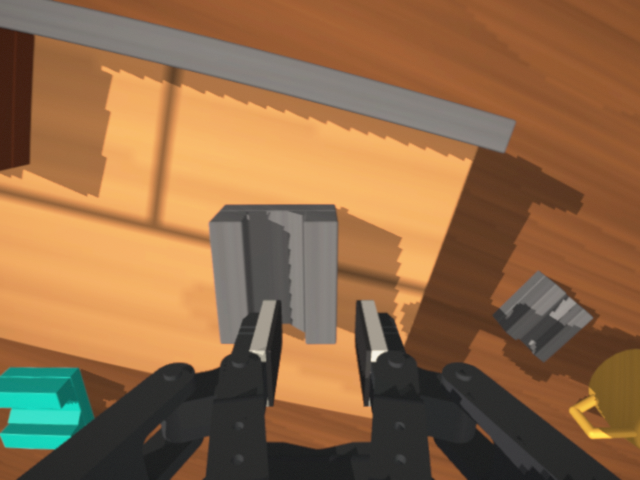

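Call:
send_rows([
  [3,-1,5,0,30],
  [0,0,12,0,30],
  [0,0,12,0,30],
  [0,0,9,0,30],
  [0,0,5,0,30],
  [0,0,0,0,30],
  [0,0,0,0,5],
  [0,0,0,0,5],
  [0,0,0,0,5],
  [0,0,0,0,5],
  [0,0,0,0,5],
])

```text
t: 16.48
tcp_pos: [0.5898, -0.0917, 0.2657]
tcp_rot: [-2.594, 1.771, 0.0]
force: [0.4, 1.6, -3.9]
gripper_width: 0.165
```

Run:
```python
from wb import *
wb('w14')
goto(47,-6,0,.2655)
```

```text
t 16.48 shelf xy [   6.3 -118.4] z 0.2657 yaw 14.06 F [ 0.4  1.6 -3.9] w 0.165 q [ 0.27  0.64 -0.26  1.77  0.22  0.76 -1.3 ]
[  0  25 335  86] [117. 121. 125.] c [ 89.1 -46.5] [111.3   1.7] 90.0
[336 107 213  62] [126. 130. 135.] c [  89.2 -141.1] [ 1.6 76.2] 0.0
[176 249  56 121] [121. 125. 129.] c [  3.4 -73.5] [52.9 16. ] 13.9
[282 250  74 153] [119. 123. 128.] c [   7.6 -115.9] [66.8 26.3] 5.5
[263 313  17  18] [46. 47. 47.] c [ 10.4 -98.7] [1.7 5.5] 13.6
[358 313  16  18] [34.  34.5 34. ] c [  18.9 -132.6] [1.6 5.4] 18.8
t 16.53 turn 14.1 then tx -112.4 ty -40.7 tz 0.2 az -68.6 zaxis [ 0.  0. -1.]
```

View pics/w14.png

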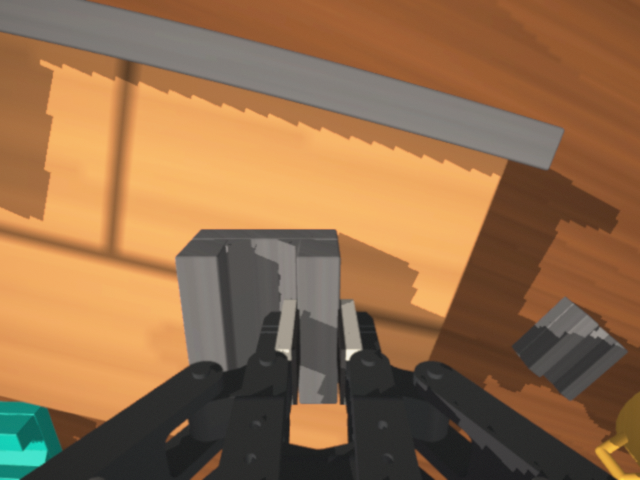

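Call:
send_rows([
  [0,0,0,2,5],
  [0,0,0,4,5],
  [0,0,0,4,5],
  [0,0,0,3,5],
  [0,0,0,1,5],
  [-4,-1.5,0,0,5],
  [-8,-3,0,0,5],
  [-12,-4.5,0,0,5],
  [-14,-5,0,0,5],
  [-14,-5,0,0,5],
  [-14,-5,0,0,5],
  [-14,-5,0,0,5],
])

```text
t: 17.53
tcp_pos: [0.6086, -0.0062, 0.2657]
tcp_rot: [-2.361, 2.072, 0.001]
force: [0.0, -1.1, -2.8]
gripper_width: 0.166
```

Call:
send_rows([
  [-14,-5,0,0,5],
  [-9,-3.5,0,0,5],
  [-6,-2,0,0,5],
  [-3,-1,0,0,5],
  [0,0,0,0,5],
  [0,0,0,0,5],
])

```text
t: 18.03
tcp_pos: [0.6157, 0.0244, 0.2657]
tcp_rot: [-2.359, 2.075, 0.0]
force: [-0.5, 0.9, -3.8]
gripper_width: 0.167
```

Run:
```python
from wb import *
wb('w15')
```

```text
t 18.03 shelf xy [46.7 -6.6] z 0.2657 yaw 0.03 F [-0.5  0.9 -3.8] w 0.167 q [ 0.03  0.66 -0.19  1.72  0.17  0.78 -1.69]
[  0 227 187 160] [ 47.  86. 181.] c [55.8 86.1] [78.4 68.3] 90.0
[174 227 271   5] [154. 159. 165.] c [89.1 -2.2] [ 1.8 97.6] 0.0
[448 227 187   5] [151. 156. 162.] c [ 89.2 -87.9] [ 1.6 72. ] 0.0
[176 250  56 120] [150. 155. 160.] c [54.8 38.1] [52.6 16.1] 0.0
[282 250  74 153] [149. 154. 160.] c [48.2 -7.1] [66.8 26.4] 7.8
[263 313  17  18] [53. 53. 51.] c [55.3 12. ] [5.6 1.7] 89.3
[358 313  16  17] [45. 45. 44.] c [ 55.4 -22.9] [1.9 5.5] 2.2
```

View pics/w15.png

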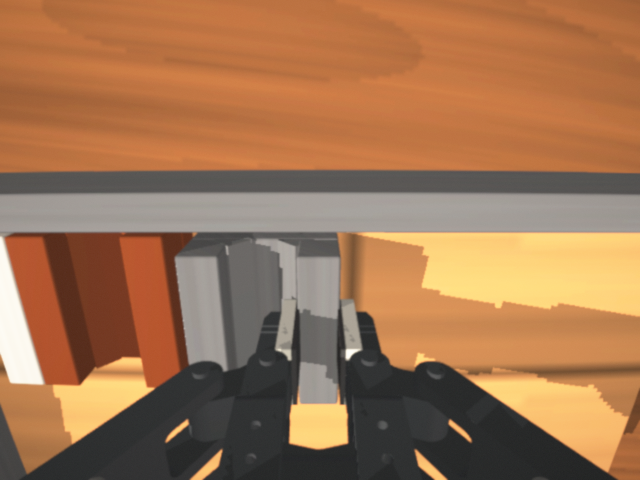

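Call:
send_rows([
  [-1.3,0,0,0,5],
  [-1.3,0,0,0,5],
  [-1.3,0,0,0,5],
  [0,0,0,0,5],
])

```text
t: 18.42
tcp_pos: [0.6151, 0.0278, 0.2657]
tcp_rot: [2.358, -2.075, 0.001]
force: [-0.0, -1.5, -2.0]
gripper_width: 0.166
```

Call:
send_rows([
  [0,-1.5,0,0,5],
  [0,-1.5,0,0,5],
  [0,-1.5,0,0,5],
  [0,-1.5,0,0,5],
  [0,0,0,0,5],
])

```text
t: 18.83
tcp_pos: [0.6213, 0.0287, 0.2656]
tcp_rot: [2.358, -2.074, 0.0]
force: [-3.0, -4.0, -0.5]
gripper_width: 0.164
```

Call:
send_rows([
  [-1.5,0,0,0,5],
  [-1.5,0,0,0,5],
  [0,0,0,0,5],
])

```text
t: 19.08
tcp_pos: [0.6212, 0.0293, 0.2656]
tcp_rot: [2.355, -2.075, 0.005]
force: [-0.2, -9.2, -0.5]
gripper_width: 0.17
```

Call:
send_rows([
  [0,-1.5,0,0,5],
  [0,-1.5,0,0,5],
  [0,0,0,0,5],
])

```text
t: 19.33
tcp_pos: [0.6232, 0.0296, 0.2656]
tcp_rot: [2.353, -2.073, 0.001]
force: [-6.0, -9.3, 4.8]
gripper_width: 0.167
```

Call:
send_rows([
  [-1.5,0,0,0,5],
  [-1.5,0,0,0,5],
  [0,0,0,0,5],
])

```text
t: 19.58
tcp_pos: [0.6231, 0.0302, 0.2656]
tcp_rot: [2.35, -2.074, 0.006]
force: [-5.0, -15.7, 3.8]
gripper_width: 0.165
```

Call:
send_rows([
  [0,-1.5,0,0,5],
  [0,-1.5,0,0,5],
  [0,0,0,0,5],
])

```text
t: 19.83
tcp_pos: [0.6242, 0.0304, 0.2656]
tcp_rot: [2.346, -2.071, -0.001]
force: [-14.6, -16.0, 13.9]
gripper_width: 0.168
```

Call:
send_rows([
  [0,0,0,0,28],
  [0,0,0,0,28],
  [0,0,0,0,28],
  [0,0,-8,0,28],
  [0,0,-15,0,28],
  [0,0,-20,0,30],
  [0,5,-20,0,30],
  [0,0,-20,0,30],
  [0,0,0,0,30],
])

```text
t: 20.58
tcp_pos: [0.6232, 0.0373, 0.3536]
tcp_rot: [-2.355, 2.067, -0.008]
force: [0.6, -0.5, 1.2]
gripper_width: 0.349
```

Run:
```python
from wb import *
p=wb('w16')[0]
cv2.imwrite('pics/w16c.png',cv2.resize(p[180:340,0:400],None,fx=2,fy=2))
```

```text
t 20.58 shelf xy [55.9  5.3] z 0.3536 yaw 0.16 F [ 0.6 -0.5  1.2] w 0.349 q [ 0.02  0.56 -0.22  1.65  0.14  0.94 -1.68]
[ 44 201 418 107] [133. 137. 162.] c [56.3 46.2] [ 67.5 245.7] 0.0
```

View pics/w16.png

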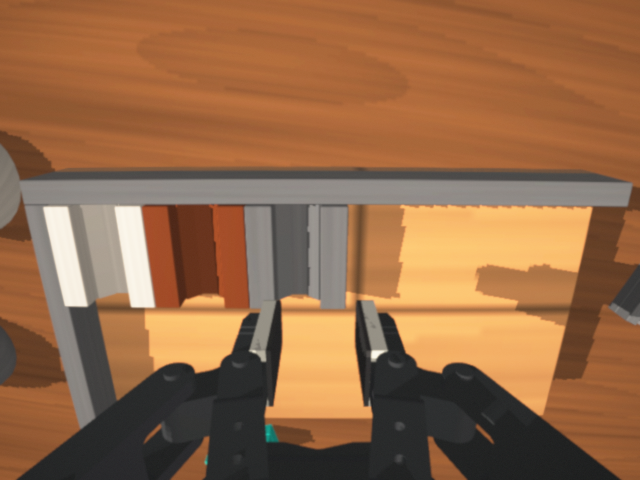

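Call:
send_rows([
  [0,10,-20,0,30],
  [15,10,-20,0,30],
  [30,10,-10,0,30],
  [30,10,0,0,30],
  [30,10,0,0,30],
  [30,10,0,0,30],
  [30,10,0,0,30],
  [30,10,0,0,30],
  [30,10,0,0,30],
  [30,10,0,0,30],
  [30,10,0,0,30],
  [15,5,0,0,30],
])

```text
t: 21.63
tcp_pos: [0.5447, -0.2808, 0.3979]
tcp_rot: [2.355, -2.078, 0.001]
force: [-0.2, -0.5, 0.6]
gripper_width: 0.353
```

Call:
send_rows([
  [15,5,0,0,30],
  [30,10,0,0,30],
  [30,10,0,0,30],
  [30,10,0,0,30],
  [15,5,0,0,30],
  [0,0,0,0,30],
])

```text
t: 22.13
tcp_pos: [0.5198, -0.4051, 0.3977]
tcp_rot: [2.352, -2.08, 0.001]
force: [-0.8, -0.4, 0.2]
gripper_width: 0.349
```

Run:
```python
from meas import *
for n in ('top','side'):
    p,d,c=grab(n); cv2.imwrite('pics/%s17.png'%n,p)
    r=p[150:270,195:415] if n=='top' else p[160:360,200:380]
    cv2.imwrite('pics/%s17c.png'%n,cv2.resize(r,None,fx=3.3,fy=3.3 if n=='top' else 3,interpolation=cv2.INTER_CUBIC))
    s,a,b=shelf(n); print(n,s[:2].round(4),np.degrees(s[2]).round(2),a,b)
    s=np.array([.5685,.0235 if n=='top' else .0265,np.radians(7.3)])
    _,_,_,W,hsv=blocks(n); L=toS(W[...,:2].reshape(-1,2),s).reshape(480,640,2)*1000
    z=W[...,2]; m=(z>.1)&(z<.112)&(L[...,0]<84)&(L[...,0]>0)&(L[...,1]<172)&(L[...,1]>-60)
    P=L[m]; 
    for a,b in((111,170),(51,109),(-9,49)):
        q=P[(P[:,1]>a)&(P[:,1]<b)]; print(a,'xmin',np.percentile(q[:,0],2).round(1),'y',np.percentile(q[:,1],[1,99]).round(1))
    print('y range',np.percentile(P[:,1],[.5,99.5]).round(1))
```

```text
top [0.5684 0.0234] 7.42 1344 706
111 xmin 20.9 y [112.  169.6]
51 xmin 20.6 y [ 51.2 108.4]
-9 xmin 20.3 y [-8.7 47.7]
y range [ -9.6 171.4]
side [0.5683 0.0258] 7.2 1040 933
111 xmin 21.1 y [111.2 168.5]
51 xmin 20.5 y [ 51.7 108.9]
-9 xmin 21.1 y [-8.5 48.7]
y range [-10.7 168.5]
```

View pics/top17c.png

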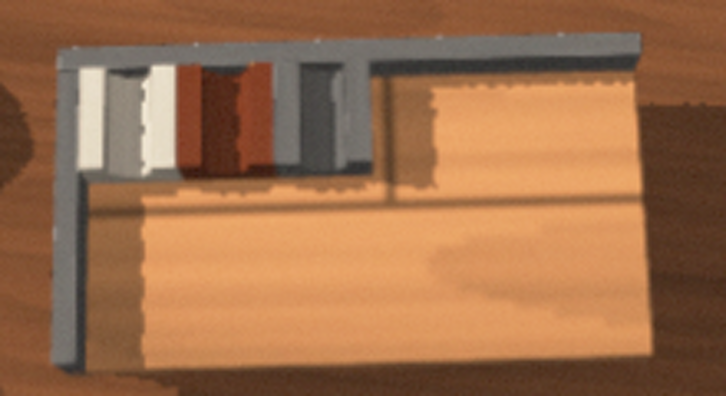

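View pics/side17c.png

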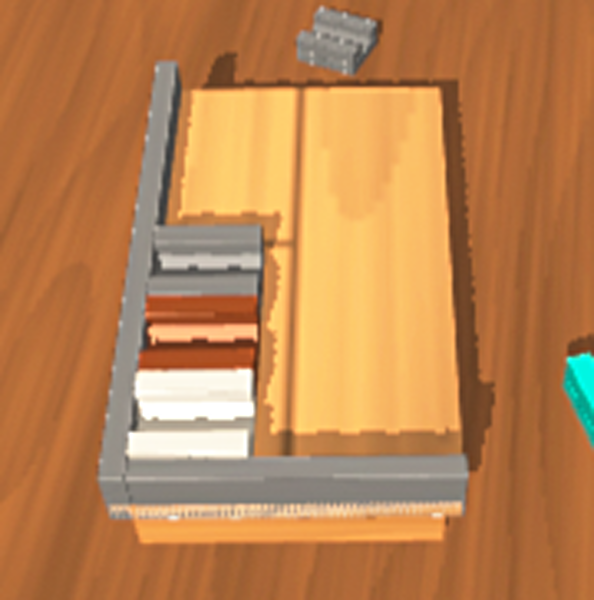

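The row looks tight in both cameras, but 1 mm is at the limit of what they resolve. There is plenty of time left, so I'll confirm seating with light presses using closed fingers.

```bash
python3 -c "
from plan import *
rep();goto(-20,20,0,.35)
"
```

```text
t 22.23 shelf xy [-100.2 -415.9] z 0.3979 yaw 0.07 F [-0.2 -0.  -0.8] w 0.35 q [ 0.66  0.56 -0.11  1.52  0.07  1.07 -0.91]
t 22.23 turn 0.1 then tx -435.9 ty -80.2 tz 47.9 az -82.6 zaxis [ 0.     0.002 -1.   ]
```

Call:
send_rows([
  [-18,-3,0,0,0],
  [-36,-6.5,0,0,0],
  [-36,-6.5,0,0,0],
  [-36,-6.5,0,0,0],
  [-36,-6.5,0,0,0],
  [-36,-6.5,0,0,0],
  [-36,-6.5,0,0,0],
  [-36,-6.5,0,0,0],
  [-36,-6.5,0,0,0],
  [-36,-6.5,0,0,0],
  [-36,-6.5,0,0,0],
  [-36,-6.5,10,0,0],
])

```text
t: 23.23
tcp_pos: [0.5421, 0.0236, 0.3903]
tcp_rot: [-2.361, 2.067, -0.002]
force: [1.2, -0.0, -0.7]
gripper_width: -0.0
```

Call:
send_rows([
  [-15,-5,25,0,0],
  [-7,-3,28,0,0],
  [0,0,28,0,0],
  [0,0,20,0,0],
  [0,0,15,0,0],
  [0,0,10,0,0],
  [0,0,0,0,0],
])

```text
t: 23.82
tcp_pos: [0.546, 0.0437, 0.2609]
tcp_rot: [2.361, -2.07, -0.005]
force: [-0.4, 0.6, 0.4]
gripper_width: 0.001
```

```bash
python3 -c "
from plan import *
rep();goto(5,20,0,.253)
"
```

```text
t 23.82 shelf xy [-19.9  21.4] z 0.2609 yaw 0.22 F [-0.4  0.6  0.4] w 0.001 q [ 0.01  0.58 -0.22  1.9   0.19  0.69 -1.76]
t 23.82 turn 0.2 then tx 1.4 ty -24.9 tz 7.9 az -82.5 zaxis [-0.004  0.001 -1.   ]
```

Call:
send_rows([
  [1,-4,4,0.2,0],
  [0,-6,3,0,0],
  [0,-6,0,0,0],
  [0,-4,0,0,0],
  [0,-3,0,0,0],
  [0,0,0,0,0],
])

```text
t: 24.32
tcp_pos: [0.5713, 0.0438, 0.2562]
tcp_rot: [-2.355, 2.078, -0.001]
force: [-0.1, -0.4, -0.8]
gripper_width: -0.003
```

Call:
send_rows([
  [0,-1.5,0,0,0],
  [0,-1.5,0,0,0],
  [0,0,0,0,0],
])

```text
t: 24.57
tcp_pos: [0.5735, 0.0441, 0.2558]
tcp_rot: [-2.356, 2.078, -0.0]
force: [0.4, 0.1, -0.1]
gripper_width: 0.001
```

Call:
send_rows([
  [0,-1.5,0,0,0],
  [0,-1.5,0,0,0],
  [0,0,0,0,0],
])

```text
t: 24.82
tcp_pos: [0.5765, 0.0445, 0.2557]
tcp_rot: [-2.356, 2.078, -0.0]
force: [0.5, -0.2, -0.2]
gripper_width: 0.0
```

```bash
python3 -c "
from plan import *
rep()
"
```

```text
t 24.82 shelf xy [10.4 18.3] z 0.2557 yaw -0.14 F [ 0.5 -0.2 -0.2] w 0.0 q [ 0.    0.63 -0.21  1.82  0.19  0.71 -1.76]
```

Call:
send_rows([
  [0,-1.5,0,0,0],
  [0,-1,0,0,0],
  [0,0,0,0,0],
])

```text
t: 25.07
tcp_pos: [0.5777, 0.0446, 0.2554]
tcp_rot: [2.353, -2.076, -0.004]
force: [-5.2, -0.5, 4.9]
gripper_width: 0.0
```

Call:
send_rows([
  [0,-1,0,0,0],
  [0,-1,0,0,0],
  [0,0,0,0,0],
])

```text
t: 25.32
tcp_pos: [0.5785, 0.0448, 0.2553]
tcp_rot: [2.351, -2.074, -0.007]
force: [-10.7, -0.7, 9.8]
gripper_width: 0.002
```

```bash
python3 -c "
from wb import *
rep(); p,d,c=grab('wrist'); cv2.imwrite('pics/w18.png',p)
"
```

```text
t 25.32 shelf xy [12.4 18.4] z 0.2553 yaw -0.14 F [-10.7  -0.7   9.8] w 0.002 q [ 0.    0.63 -0.21  1.81  0.19  0.73 -1.76]
```

View pics/w18.png

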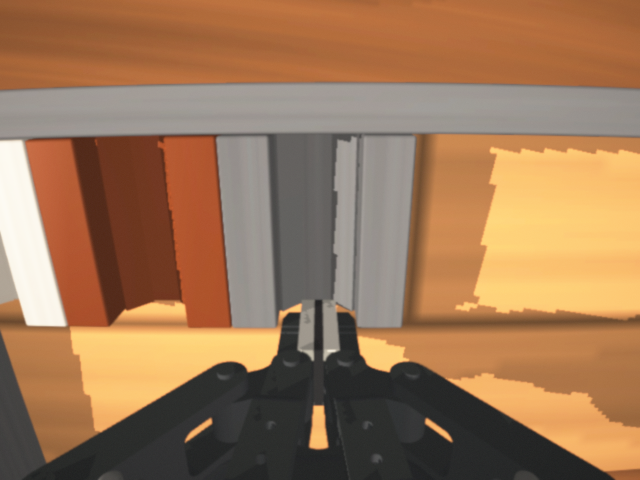

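Call:
send_rows([
  [0,-1,0,0,0],
  [0,-1,0,0,0],
  [0,0,0,0,0],
])

```text
t: 25.62
tcp_pos: [0.5793, 0.045, 0.2551]
tcp_rot: [2.349, -2.072, -0.011]
force: [-16.3, -1.9, 15.5]
gripper_width: -0.003
```

Call:
send_rows([
  [0,-1,0,0,0],
  [0,-1,0,0,0],
  [0,0,0,0,0],
])

```text
t: 25.87
tcp_pos: [0.5801, 0.0451, 0.255]
tcp_rot: [2.347, -2.07, -0.014]
force: [-21.0, -2.1, 19.0]
gripper_width: -0.001
```

```bash
python3 -c "
from wb import *
rep()"
```

```text
t 25.87 shelf xy [14.1 18.5] z 0.255 yaw -0.14 F [-21.   -2.1  19. ] w -0.001 q [ 0.    0.63 -0.21  1.81  0.19  0.74 -1.76]
```

Call:
send_rows([
  [0,8,0,0,0],
  [0,5,0,0,0],
  [-20,0,0,0,0],
  [-20,0,0,0,0],
  [-20,0,0,0,0],
  [0,-3,0,0,0],
  [0,-3,0,0,0],
  [0,-3,0,0,0],
  [0,-2,0,0,0],
  [0,0,0,0,0],
])

```text
t: 26.7
tcp_pos: [0.572, 0.106, 0.2555]
tcp_rot: [2.351, -2.073, -0.013]
force: [-18.4, 5.0, 18.0]
gripper_width: -0.003
```

Call:
send_rows([
  [0,-1,0,0,0],
  [0,-1,0,0,0],
  [0,0,0,0,0],
])

```text
t: 26.95
tcp_pos: [0.5726, 0.1061, 0.2554]
tcp_rot: [2.349, -2.07, -0.016]
force: [-23.5, 4.3, 23.5]
gripper_width: 0.003
```

```bash
python3 -c "
from wb import *
rep()"
```

```text
t 26.95 shelf xy [14.4 79.9] z 0.2554 yaw -0.08 F [-23.5   4.3  23.5] w 0.003 q [-0.1   0.63 -0.22  1.8   0.19  0.74 -1.86]
```

Call:
send_rows([
  [0,8,0,0,0],
  [0,6,0,0,0],
  [-20,0,0,0,0],
  [-20,0,0,0,0],
  [-18,0,0,0,0],
  [0,-3,0,0,0],
  [0,-3,0,0,0],
  [0,-3,0,0,0],
  [0,-2,0,0,0],
  [0,0,0,0,0],
])

```text
t: 27.78
tcp_pos: [0.5643, 0.1618, 0.2554]
tcp_rot: [2.35, -2.074, -0.01]
force: [-16.5, 2.0, 15.0]
gripper_width: 0.001
```

Call:
send_rows([
  [0,-1,0,0,0],
  [0,-1,0,0,0],
  [0,-1,0,0,0],
  [0,0,0,0,0],
])

```text
t: 28.12
tcp_pos: [0.5654, 0.1621, 0.2552]
tcp_rot: [2.347, -2.071, -0.014]
force: [-23.4, 2.2, 22.4]
gripper_width: -0.0
```

```bash
python3 -c "
from wb import *
rep()"
```

```text
t 28.12 shelf xy [ 14.4 136.4] z 0.2552 yaw -0.15 F [-23.4   2.2  22.4] w -0.0 q [-0.2   0.64 -0.22  1.79  0.19  0.74 -1.96]
```

Call:
send_rows([
  [0,10,0,0,0],
  [0,7,0,0,0],
  [25,0,0,0,0],
  [28,0,0,0,0],
  [28,0,0,0,0],
  [28,0,0,0,0],
  [28,0,0,0,0],
  [25,0,0,0,0],
  [16,-14,0,0,0],
  [0,-20,0,0,0],
  [0,-18,0,0,0],
  [0,0,0,0,0],
])

```text
t: 29.12
tcp_pos: [0.63, -0.0117, 0.256]
tcp_rot: [-2.351, 2.08, -0.006]
force: [0.0, 0.8, 0.8]
gripper_width: -0.001
```

```bash
python3 -c "
from wb import *
rep();goto(52,-27,0,.255)"
```

```text
t 29.12 shelf xy [ 56.3 -44.3] z 0.256 yaw -0.31 F [0.  0.8 0.8] w -0.001 q [ 0.09  0.69 -0.21  1.68  0.19  0.78 -1.65]
t 29.12 turn -0.3 then tx -17.3 ty 4.3 tz 1.0 az -83.0 zaxis [ 0.005 -0.001 -1.   ]
```

Call:
send_rows([
  [-6,3,0,-0.3,0],
  [-6,0,0,0,0],
  [-4,0,0,0,0],
  [-2,0,0,0,0],
  [0,0,0,0,0],
])

```text
t: 29.53
tcp_pos: [0.6208, 0.0069, 0.2555]
tcp_rot: [2.359, -2.071, 0.001]
force: [-0.7, -4.0, 0.2]
gripper_width: -0.002
```

Call:
send_rows([
  [-1.5,0,0,0,0],
  [-1.5,0,0,0,0],
  [0,0,0,0,0],
])

```text
t: 29.78
tcp_pos: [0.6207, 0.0074, 0.2555]
tcp_rot: [2.355, -2.072, 0.004]
force: [-0.5, -10.0, -0.1]
gripper_width: 0.004
```

Call:
send_rows([
  [-1.5,0,0,0,0],
  [-1.5,0,0,0,0],
  [0,0,0,0,0],
])

```text
t: 30.03
tcp_pos: [0.6206, 0.0081, 0.2555]
tcp_rot: [2.352, -2.073, 0.008]
force: [0.3, -14.7, -0.6]
gripper_width: -0.002
```

Call:
send_rows([
  [-1.5,0,0,0,0],
  [-1.5,0,0,0,0],
  [0,0,0,0,0],
])

```text
t: 30.28
tcp_pos: [0.6205, 0.0086, 0.2556]
tcp_rot: [2.348, -2.074, 0.011]
force: [1.9, -21.1, -0.3]
gripper_width: 0.001
```

Call:
send_rows([
  [-1.5,0,0,0,0],
  [-1.5,0,0,0,0],
  [0,0,0,0,0],
])

```text
t: 30.53
tcp_pos: [0.6204, 0.0092, 0.2556]
tcp_rot: [2.345, -2.074, 0.015]
force: [2.2, -25.1, 0.7]
gripper_width: -0.0
```

Call:
send_rows([
  [-1.5,0,0,0,0],
  [-1.5,0,0,0,0],
  [0,0,0,0,0],
])

```text
t: 30.78
tcp_pos: [0.6203, 0.0098, 0.2556]
tcp_rot: [2.341, -2.075, 0.019]
force: [3.1, -31.0, -0.5]
gripper_width: 0.0
```

```bash
python3 -c "
from wb import *
rep()
p,d,c=grab('wrist'); cv2.imwrite('pics/w19.png',p)"
```

```text
t 30.78 shelf xy [ 49.5 -21.7] z 0.2556 yaw -0.4 F [  3.1 -31.   -0.5] w 0.0 q [ 0.05  0.68 -0.19  1.71  0.2   0.77 -1.7 ]
```

View pics/w19.png

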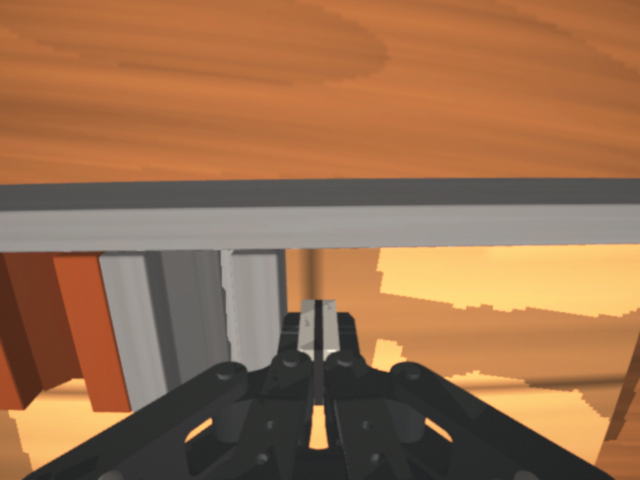

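Call:
send_rows([
  [15,0,0,0,0],
  [15,0,0,0,0],
  [0,0,-20,0,0],
  [0,0,-30,0,0],
  [10,5,-35,0,0],
  [25,10,-30,0,0],
  [30,10,-20,0,0],
  [30,10,0,0,0],
  [30,10,0,0,0],
  [30,10,0,0,0],
  [30,10,0,0,0],
  [30,10,0,0,0],
])

```text
t: 31.83
tcp_pos: [0.5768, -0.2305, 0.3909]
tcp_rot: [-2.362, 2.069, 0.0]
force: [-0.2, 0.8, 0.4]
gripper_width: -0.004
```

Call:
send_rows([
  [30,10,0,0,0],
  [30,10,0,0,0],
  [30,10,0,0,0],
  [30,10,0,0,0],
  [30,10,0,0,0],
  [30,10,0,0,0],
  [15,5,0,0,0],
  [0,0,0,0,0],
  [0,0,0,0,0],
])

```text
t: 32.58
tcp_pos: [0.5381, -0.4314, 0.3904]
tcp_rot: [-2.36, 2.072, 0.001]
force: [-0.7, 0.9, -0.9]
gripper_width: -0.001
```

Run:
```python
from meas import *
import plan; plan.rep()
p,d,c=grab('top'); q,d2,c2=grab('side')
cv2.imwrite('pics/fin.png',np.vstack([cv2.resize(p[140:290,110:540],(800,280),interpolation=cv2.INTER_CUBIC),cv2.resize(q[160:360,200:400],(800,320),interpolation=cv2.INTER_CUBIC)]))
for n in('top','side'):
    s=np.array([.5685,.0235 if n=='top' else .0265,np.radians(7.3)])
    _,_,_,W,hsv=blocks(n); L=toS(W[...,:2].reshape(-1,2),s).reshape(480,640,2)*1000
    z=W[...,2]; m=(z>.1)&(z<.112)&(L[...,0]<84)&(L[...,0]>0)&(L[...,1]<172)&(L[...,1]>-60)
    P=L[m]; 
    print(n,[np.percentile(P[(P[:,1]>a)&(P[:,1]<a+58)][:,0],2).round(1) for a in (111,51,-9)],np.percentile(P[:,1],.5).round(1))
```

```text
t 32.58 shelf xy [ -88.2 -448.8] z 0.3904 yaw 0.13 F [-0.7  0.9 -0.9] w -0.001 q [ 0.71  0.63 -0.15  1.43  0.1   1.1  -0.9 ]
top [np.float64(20.6), np.float64(20.9), np.float64(20.1)] -9.6
side [np.float64(21.2), np.float64(20.4), np.float64(21.0)] -10.4
```

View pics/fin.png

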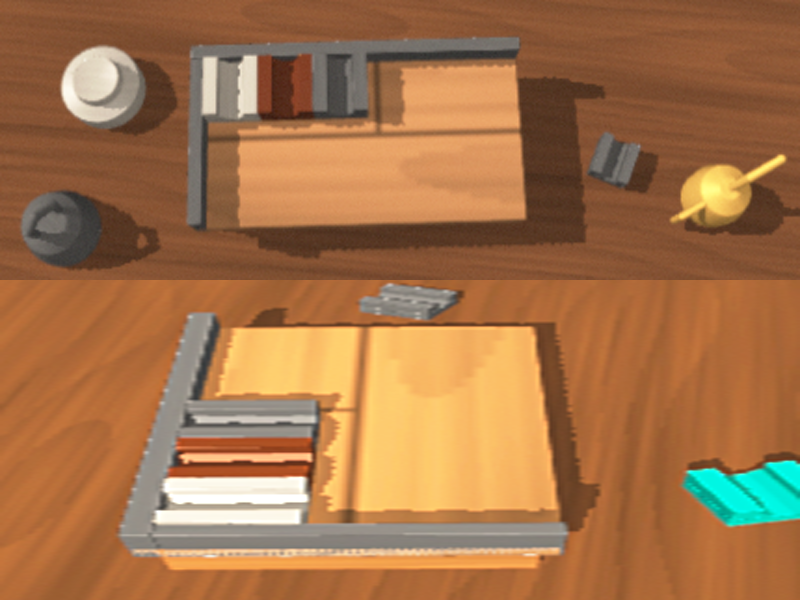

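The three blocks stand in one row in the back-left corner, and the bystanders have not moved. I'm handing the job in.

```bash
python3 -c "
from workcell import bot
print(bot.close_job())"
```

```text
the job is handed in; nothing more can be done
None
```

The three blocks are in one closed-up row at the left end of the shelf: grey against the cheek, then rust, then black, each with its back to the rail. I gripped each one by its right groove wall, turned it square, slid it left along the board and pressed it home. The job was handed in at about 32.7 s of the 61 s allowed, with the arm clear of everything.

- **Press checks:** with closed fingers I pressed each front face at 21–24 N, and the black block's right side at 31 N. On the black block's front and side, force rose steadily with no slip. On the rust and grey fronts I took two readings each, and they agreed with the black block's. The front faces came level within about 0.3 mm.
- **Camera checks:** the row's right end is at about y = -10 mm in the shelf frame, as expected for three 60 mm blocks with no gaps. The weight, oil cup, round swage, small black block and turquoise block look unmoved.
- **Disagreements:**
  - The top and side cameras differed by about 2–3 mm on the shelf's y position.
  - Camera depth put the front edges at 20–21 mm, against an ideal 19 mm. I put this down to pixel size and relied on the press checks instead.

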